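# Demould the resin mounts, load the carrier and clamp it down

## Task

Lift every resin sample mount out of the white mould and seat each one flat, metal specimen up, in a pocket of its own in the sample carrier. When all of them are seated, take the two spring clamps off the storage rail and clip one over each of the carrier's two upright ears, pushed fully down, near the middle of the ear and square to it. Leave the vials, the jar and the box where they stand.

Things in the scene. Friction and masses are not known exactly. Their poses are not given: they have to be found in the camera images.
- mould: White silicone mould, fixed: a block 155 (x) x 140 (y) x 25 mm, origin under its centre, sides along its x and y. Six round cavities 38 mm across and 10 mm deep at x = -50, 0, +50 and y = +-32.5 mm; 4 to 6 of them hold a mount.
- carrier: Sample carrier, fixed: aluminium block 155 (x) x 135 (y) x 25 mm, origin under its centre, with six round pockets 40 mm across, 6 mm deep, at x = -50, 0, +50, y = +-32.5 mm, empty at the start. Beyond the block at each end (+-y) an upright ear: a plate 6 mm thick along x, 40 mm wide along y, top edge at z = 52 mm, on a 6 mm base plate that runs out to y = +-126 mm.
- pocket0 (a point): Centre of the floor of the carrier's pocket at x = -50, y = -32.5 mm in the carrier's frame; 6 mm below the block's top face. Axes as the carrier's.
- pocket1 (a point): Centre of the floor of the carrier's pocket at x = -50, y = +32.5 mm in the carrier's frame; 6 mm below the block's top face. Axes as the carrier's.
- pocket2 (a point): Centre of the floor of the carrier's pocket at x = +0, y = -32.5 mm in the carrier's frame; 6 mm below the block's top face. Axes as the carrier's.
- pocket3 (a point): Centre of the floor of the carrier's pocket at x = +0, y = +32.5 mm in the carrier's frame; 6 mm below the block's top face. Axes as the carrier's.
- pocket4 (a point): Centre of the floor of the carrier's pocket at x = +50, y = -32.5 mm in the carrier's frame; 6 mm below the block's top face. Axes as the carrier's.
- pocket5 (a point): Centre of the floor of the carrier's pocket at x = +50, y = +32.5 mm in the carrier's frame; 6 mm below the block's top face. Axes as the carrier's.
- ear_left (a point): Middle of the top edge of the carrier's ear at its +y end (carrier's y = +105 mm, 52 mm above the table). Axes as the carrier's: the ear is 6 mm thick along x.
- ear_right (a point): Middle of the top edge of the carrier's ear at its -y end (carrier's y = -105 mm, 52 mm above the table). Axes as the carrier's.
- rail: Storage rail for the clamps, fixed: an upright steel plate 6 mm thick along its x, 180 mm long along its y, top edge 62 mm above the table, on a base 50 mm wide and 6 mm high. Origin under its centre.
- clamp0: Loose sprung clamp like a large clothes-peg, about 70 g, 22 mm wide (y). Two black arms, at +x and -x, hinge 12 mm above the origin; z up. Origin: middle of the underside of the stop bar between the arms, which comes to rest on top of the edge the clamp is pushed onto. Starts clipped upright on the rail, fully down.
- clamp0_tails (a point): On clamp0's centre line, 48 mm above the origin, where to squeeze. Tails splay out to 54 mm over their outsides at the tips, 57 mm above the origin. Squeezed along x by about 10 N (grip with 25 to 30 N to be sure) they turn upright against a stop, 20 mm over their outsides, 60 mm high, and the jaws open. clamp1 is alike.
- clamp1: A second clamp, the same as clamp0 in shape, origin, axes, tails and spring; either may go on either ear. Of both clamps: the rubber jaws reach from 8 to 22 mm below the origin, close along x, and open to about 24 mm with the tails fully squeezed; let go, the springs shut them (about 9 N on a 6 mm edge).
- mount0: Loose cast resin mount, a dark disc 36 mm in diameter and 22 mm tall (25 to 50 g) with a small metal specimen in its top face. Origin at the centre of its underside, z up. It starts in a cavity of the mould, standing 12 mm proud. May be absent.
- mount1: Loose cast resin mount, a dark disc 36 mm in diameter and 22 mm tall (25 to 50 g) with a small metal specimen in its top face. Origin at the centre of its underside, z up. It starts in a cavity of the mould, standing 12 mm proud. May be absent.
- mount2: Loose cast resin mount, a dark disc 36 mm in diameter and 22 mm tall (25 to 50 g) with a small metal specimen in its top face. Origin at the centre of its underside, z up. It starts in a cavity of the mould, standing 12 mm proud. May be absent.
- mount3: Loose cast resin mount, a dark disc 36 mm in diameter and 22 mm tall (25 to 50 g) with a small metal specimen in its top face. Origin at the centre of its underside, z up. It starts in a cavity of the mould, standing 12 mm proud. May be absent.
- mount4: Loose cast resin mount, a dark disc 36 mm in diameter and 22 mm tall (25 to 50 g) with a small metal specimen in its top face. Origin at the centre of its underside, z up. It starts in a cavity of the mould, standing 12 mm proud. May be absent.
- mount5: Loose cast resin mount, a dark disc 36 mm in diameter and 22 mm tall (25 to 50 g) with a small metal specimen in its top face. Origin at the centre of its underside, z up. It starts in a cavity of the mould, standing 12 mm proud. May be absent.
- vial: Bystander: small capped amber vial, 26 mm across, 45 mm tall, origin under its centre. Leave alone.
- vial2: Bystander: another such vial, 26 mm across, 45 mm tall. Leave alone.
- jar: Bystander: white jar 60 mm across, 75 mm tall, origin under its centre. Leave alone.
- tip_box: Bystander: grey box 60 x 60 x 45 mm, origin under its centre. Leave alone.
Mind the look-alikes: they are no part of the job. What is shaped like the mount5 but turquoise is not meant.

How it is judged:
By the outcome, as a careful person would: the job done as asked, in the order asked, and still so for the second after the job is handed in, with the robot touching nothing.
Of mount0, mount1, mount2, mount3, mount4, mount5 only 4 to 6 are there at a start; the rules pass over those that are not, and their reading is None.
At some moment in a run one of mount0, mount1, mount2, mount3, mount4, mount5 may be knocked a few centimetres aside while the robot is not near it.
It also fails if it takes over 210 s, if anything falls off the work surface, if the arm or the gripper's body presses on something with over 40 N, if the wrist force passes 120 N, or if a joint passes its speed limit or range.

## Robot

A 6-joint arm with a two-finger parallel gripper is mounted at the origin on the work surface. World frame = base frame: x ahead of the robot, y to its left, z up, the work surface at z = 0. Lengths are in m, angles in rad, forces in N, time in s.
With the tool pointing down it reaches from about 0.325 to 0.85 m from the base axis. Payload 4.4 kg.
Tool frame: the origin (TCP) lies between the finger pads; the fingertips stand 11 mm ahead of it and the grasp point (between the pads) lies 8 mm behind it; z points along the fingers, y is the line along which they close (so a half turn about z gives the same grasp; the last joint's range is limited). The gripper opens to 94 mm and grips with 3 to 60 N. Pads are 16 mm wide; open, the fingers measure 119 mm over their backs; the gripper's body (75 mm by 177 mm) begins 78 mm behind the grasp point.
Start: joints at [1.145, 0.207, 1.542, -0, 1.393, -0.15], TCP at [0.156, 0.553, 0.216] pointing down, gripper open.
Joint ranges: [-2.73, 2.73], [-0.86, 2.22], [0.23, 2.46], [-1.11, 4.25], [0.08, 2.63], [-2.82, 2.82]. Speed limits (rad/s): [2.79, 2.79, 3.14, 3.14, 3.14, 3.14].

## Interface

Orientations are given as a rotation vector (axis times angle).
In Python, from station import env, vision gives the robot as it stands.
- The arm moves only by the tool move_arm, never from a script. Its argument "deltas" is a list of rows, each a list of 3 entries, a list of its own where there are three numbers: the shift along the tool's x, y, z scaled (see below), then the turn, a rotation vector about the tool's x, y, z scaled (see below), then the opening, from 0 (shut) to 1 (fully open). A call has 1 to 20 rows; each row is the pose to reach, as a shift and turn from the pose commanded when the call began, along the tool's axes at that moment, turning the shorter way round; what a row does not reach only later rows make up. The controller multiplies each number of a shift by 80 cm and each number of a turn by 360 degrees. A row lasts 1/8 s, in which the tool goes at most 62.5 mm and 10.7 degrees, less where a joint would pass 70% of its speed; a pose out of reach is approached as far as the arm can. A call with a number of a shift or a turn outside -1 to 1 is refused whole. A call with a gripper value outside its range is refused whole. The fingers move at their own pace and stop on an object; "grip_force" is the grip in N (left out, the last holds). Time passes only in rows, so rows that repeat a pose let the fingers close. It gives the time, the measured TCP pose, the force, the opening and the grip force at its end, in the units of the state.
- env.get_obs(): the state, without advancing time (a new reading comes with each control period).
- vision.get_image(name): name is "side" or "top"; returns (picture, depth): 420x560x3 uint8, red, green, blue; 420x560 float32, m along the optical axis (not along the pixel's ray), 0 where there is no reading.
- vision.camera_info(name): a dict with "fx", "fy", "cx", "cy" (pixels), "dist_coeffs" ([k1, k2, p1, p2, k3] as OpenCV has them; the pictures are not rectified), "R" (3x3) and "t" (3): a world point X has camera coordinates R X + t. Camera axes: x right, y down, z forward; pixel columns grow to the right and rows downward; lengths in m; the calibration is good to about 2 mm. A picture is of the moment at which its call begins. camera_info takes no time and is no camera call.
- env.close_job(): hands the job in; it is judged then, once.
The state is a dict: "time": time; "joint_positions": joint angles; "dq": joint speeds; "joint_torque": joint torques, N m; "eef_pos": TCP position; "ee_rot": TCP orientation; "ft_force": force on the tool from outside, world axes, zero at the start; "wrist_torque": the same for the moment, N m; "opening": opening from 0.0 (shut) to 1.0 (fully open); "finger_force": force on a finger pad.
Only numpy, scipy, OpenCV 4.12 (cv2) and the standard library are available. Lean on these libraries where they do the work, as an engineer would, in place of code of your own. Each camera call takes 0.05 s, during which the arm holds its last target. There are 200 camera calls.

## Working session

There is one attempt and no reset: what is moved stays moved. The work goes in short steps, Python scripts to look and compute and a tool call to move; the robot and the scene stay as the last step left them, time stands still between calls to the robot, and variables do not carry over. Pictures are saved under pics/ and viewed, at most 16 in all, crops included, and the job is handed in when it is done.

Besides the shell and the picture viewer there is one more tool, called after "Emit:" by a JSON object that holds its "fn" and its "kwargs". move_arm: Moves the arm, as the interface text tells. Shifts and turns lie within -1 to 1; 1 stands for 80 cm of shift or 360 degrees of turn. Its arguments: {"type":"object","properties":{"deltas":{"type":"array","items":{"type":"array"}},"grip_force":{"type":"number"}},"required":["deltas"]}

```bash
mkdir -p pics; ls; cat > h.py <<'E'
import numpy as np, cv2
from station import env, vision
from scipy.spatial.transform import Rotation as Rn
def cam(n):
    c=vision.camera_info(n); K=np.array([[c['fx'],0,c['cx']],[0,c['fy'],c['cy']],[0,0,1]]); return K,np.array(c['dist_coeffs'],float),np.array(c['R']),np.array(c['t'])
def onplane(n,uv,z):
    K,d,R,t=cam(n); p=cv2.undistortPoints(np.array(uv,float).reshape(-1,1,2),K,d).reshape(-1,2)
    r=np.c_[p,np.ones(len(p))]@R; o=-R.T@t; s=(z-o[2])/r[:,2]; return o+r*s[:,None]
def cloud(n,D):
    K,d,R,t=cam(n); h,w=D.shape; u,v=np.meshgrid(np.arange(w),np.arange(h))
    p=cv2.undistortPoints(np.stack([u,v],-1).reshape(-1,1,2).astype(float),K,d).reshape(-1,2)
    P=np.c_[p,np.ones(len(p))]*D.reshape(-1,1); return ((P-t)@R).reshape(h,w,3)
def proj(n,X):
    K,d,R,t=cam(n); return cv2.projectPoints(np.array(X,float).reshape(-1,1,3),cv2.Rodrigues(R)[0],t,K,d)[0].reshape(-1,2)
def pic(n,f):
    I,D=vision.get_image(n); np.savez('pics/'+f+'.npz',I=I,D=D); cv2.imwrite('pics/'+f+'.png',I[:,:,::-1]); return I,D
E
python3 - <<'E'
from h import *
pic('top','t0'); pic('side','s0')
o=env.get_obs(); print({k:np.round(v,3) for k,v in o.items()})
for n in('top','side'):
    K,d,R,t=cam(n); print(n,K[0,0],np.round(-R.T@t,3),np.round(R[2],2))
E
```

```text
pics
{'time': np.float64(0.1), 'joint_positions': array([ 1.145,  0.207,  1.543, -0.   ,  1.393, -0.15 ]), 'dq': array([ 0.001, -0.002, -0.003, -0.001,  0.   ,  0.003]), 'joint_torque': array([-1.0000e-03, -3.7187e+01, -2.8229e+01,  7.0000e-02,  3.1000e-02,
       -0.0000e+00]), 'eef_pos': array([0.156, 0.553, 0.215]), 'ee_rot': array([-4.300e-01, -3.111e+00,  3.000e-03]), 'ft_force': array([-0.478, -0.109,  0.343]), 'wrist_torque': array([0.002, 0.04 , 0.024]), 'finger_force': np.float64(0.0), 'opening': np.float64(1.0)}
top 395.7863991951151 [ 0.381 -0.001  0.988] [ 0.19  0.   -0.98]
side 433.1645329790524 [ 0.05  -0.442  0.588] [ 0.59  0.54 -0.61]
```

View pics/t0.png

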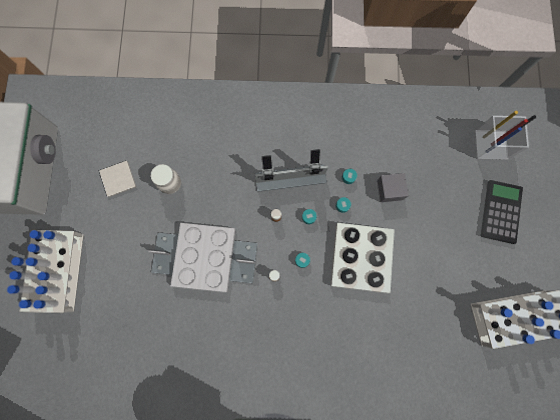

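View pics/s0.png

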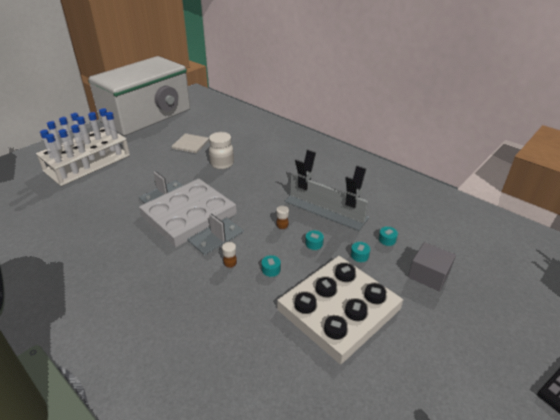

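The top view shows the mould at about (363,257) with six dark mounts, and the carrier at (204,257) with ears at (160,252) and (245,262). The rail is at (291,178), with clamps at (267,167) and (315,161).

Things that could be taken for mounts are the turquoise discs at (350,175), (344,204), (309,216) and (303,259), and the vial caps at (276,215) and (274,275). The mounts I want are the black discs at (352,234), (378,238), (350,255), (377,258), (348,276) and (376,279).

```bash
cat > m.py <<'E'
from h import *
def rigid(A,B): # A model -> B
    a,b=A.mean(0),B.mean(0); U,S,V=np.linalg.svd((A-a).T@(B-b)); R=V.T@np.diag([1,np.linalg.det(V.T@U.T)])@U.T; return R,b-R@a
G=np.array([[x,y] for x in(-.05,0,.05) for y in(-.0325,.0325)])
def mounts(n,I,zt=.037,box=None):
    hsv=cv2.cvtColor(I,cv2.COLOR_RGB2HSV); m=(hsv[...,2]<45).astype(np.uint8); m=cv2.morphologyEx(m,cv2.MORPH_CLOSE,np.ones((3,3)))
    out=[]
    for c in cv2.findContours(m,cv2.RETR_EXTERNAL,cv2.CHAIN_APPROX_NONE)[0]:
        c=cv2.convexHull(c)
        if 80<cv2.contourArea(c)<900:
            p=onplane(n,c.reshape(-1,2),zt); (x,y),(w,h),a=cv2.minAreaRect((p[:,:2]*1000).astype(np.float32)); out.append([x,y,w,h])
    return np.round(out,1)
E
python3 - <<'E'
from m import *
for n,f in(('top','t0'),('side','s0')):
    z=np.load(f'pics/{f}.npz'); I,D=z['I'],z['D']; P=cloud(n,D); Z=P[...,2]
    print(n,'table z',np.round(np.median(Z[(Z>-.02)&(Z<.01)]),4))
    M=mounts(n,I); print(M[(M[:,0]>250)&(M[:,0]<620)])
    hsv=cv2.cvtColor(I,cv2.COLOR_RGB2HSV)
    X,Y=P[...,0],P[...,1]
    for nm,x0,x1,y0,y1,zt in(('mould',.25,.5,-.35,-.1,.025),('carrier',.25,.55,.05,.36,.025)):
        m=(abs(Z-zt)<.006)&(X>x0)&(X<x1)&(Y>y0)&(Y<y1)
        m=cv2.morphologyEx(m.astype(np.uint8),cv2.MORPH_OPEN,np.ones((3,3)))
        c=max(cv2.findContours(m,cv2.RETR_EXTERNAL,cv2.CHAIN_APPROX_NONE)[0],key=cv2.contourArea).reshape(-1,2)
        p=onplane(n,c,zt); print(nm,cv2.minAreaRect((p[:,:2]*1000).astype(np.float32)),'zmed',np.median(Z[m>0]).round(4))
    for nm,zl,zh in(('ear',.04,.056),('rail+clamp',.05,.13)):
        m=((Z>zl)&(Z<zh)&(X>.3)&(X<.75)&(Y>-.25)&(Y<.45)).astype(np.uint8)
        k,L,S,C=cv2.connectedComponentsWithStats(m)
        for i in range(1,k):
            if S[i,4]>12: q=P[L==i]; print(nm,C[i].round(),S[i,4],q.min(0).round(3),q.max(0).round(3))
z=np.load('pics/t0.npz')
a=cv2.resize(z['I'][140:300,140:400],None,fx=3,fy=3,interpolation=cv2.INTER_CUBIC)
cv2.imwrite('pics/c0.png',a[:,:,::-1])
E
```

```text
top table z 0.0012
[[ 475.  -170.6   30.1   34.6]
 [ 523.7 -175.8   31.6   32.2]
 [ 525.7 -551.4   30.3   70.1]]
mould ((451.35400390625, -201.7537384033203), (140.99253845214844, 109.82599639892578), 84.80244445800781) zmed 0.0263
carrier ((464.59161376953125, 184.4144744873047), (135.7665252685547, 154.97933959960938), 85.54782104492188) zmed 0.0255
ear [169. 183.] 117 [0.624 0.257 0.04 ] [0.677 0.308 0.056]
ear [295. 173.] 76 [ 0.666 -0.093  0.04 ] [0.68  0.016 0.056]
ear [381. 180.] 16 [ 0.649 -0.25   0.041] [ 0.676 -0.246  0.051]
ear [258. 177.] 14 [0.659 0.046 0.042] [0.662 0.063 0.055]
ear [275. 213.] 82 [ 0.56  -0.001  0.042] [0.583 0.021 0.051]
ear [157. 251.] 52 [0.468 0.269 0.04 ] [0.476 0.31  0.056]
ear [245. 260.] 48 [0.452 0.06  0.042] [0.461 0.1   0.056]
ear [274. 275.] 88 [ 0.412 -0.     0.041] [0.435 0.021 0.05 ]
rail+clamp [291. 166.] 670 [ 0.64  -0.113  0.05 ] [0.712 0.063 0.123]
rail+clamp [162. 176.] 448 [0.627 0.259 0.05 ] [0.68  0.312 0.08 ]
rail+clamp [156. 251.] 44 [0.469 0.269 0.05 ] [0.476 0.31  0.057]
rail+clamp [244. 260.] 43 [0.452 0.062 0.05 ] [0.461 0.
[... 427 characters left out ...]
420867919922, 160.77978515625), 85.31552124023438) zmed 0.0258
ear [221. 151.] 171 [0.622 0.251 0.04 ] [0.676 0.307 0.056]
ear [159. 177.] 76 [0.466 0.266 0.04 ] [0.475 0.308 0.054]
ear [329. 195.] 457 [ 0.655 -0.116  0.04 ] [0.692 0.061 0.056]
ear [282. 210.] 103 [ 0.558 -0.004  0.04 ] [0.583 0.02  0.049]
ear [216. 221.] 117 [0.451 0.056 0.04 ] [0.46  0.098 0.056]
ear [229. 247.] 134 [ 0.41  -0.005  0.04 ] [0.436 0.02  0.049]
rail+clamp [220. 142.] 372 [0.622 0.256 0.05 ] [0.68  0.309 0.078]
rail+clamp [331. 181.] 1344 [ 0.638 -0.116  0.05 ] [0.71  0.061 0.121]
rail+clamp [159. 175.] 37 [0.466 0.266 0.05 ] [0.475 0.308 0.054]
rail+clamp [216. 219.] 67 [0.451 0.056 0.05 ] [0.46  0.098 0.056]
```

View pics/c0.png

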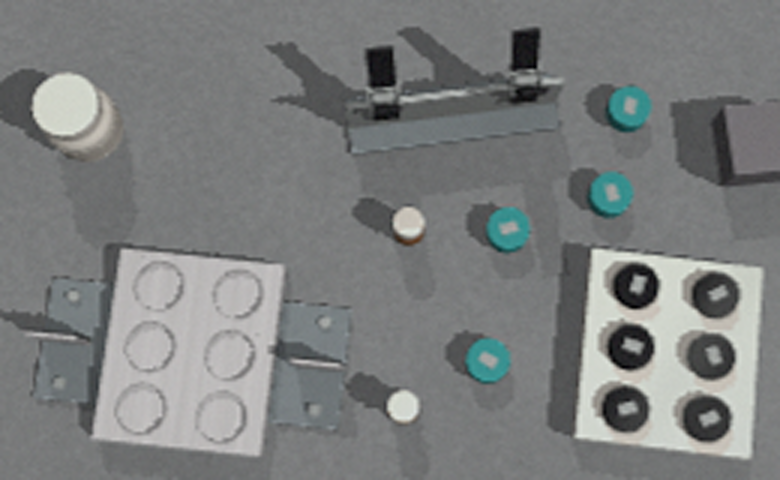

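The crop shows six black discs with metal inserts in the white mould: (636,286), (715,294), (630,346), (711,356), (625,408) and (707,418) in crop pixels. The turquoise ones lie outside it. I'll refine the centres with depth.

```bash
cat >> m.py <<'E'
def tops(n,D,z0,z1,box,amin=60):
    P=cloud(n,D); X,Y,Z=P[...,0],P[...,1],P[...,2]
    m=((Z>z0)&(Z<z1)&(X>box[0])&(X<box[1])&(Y>box[2])&(Y<box[3])).astype(np.uint8)
    m=cv2.morphologyEx(m,cv2.MORPH_OPEN,np.ones((3,3)))
    out=[]
    k,L,S,C=cv2.connectedComponentsWithStats(m)
    for i in range(1,k):
        if S[i,4]>=amin:
            q=P[L==i]; q=q[q[:,2]>z1-.012]; (x,y),r=cv2.minEnclosingCircle((q[:,:2]*1000).astype(np.float32)); c=q.mean(0)*1000
            out.append([x,y,r,c[0],c[1],np.median(q[:,2])*1000])
    return np.round(out,1)
E
python3 - <<'E'
from m import *
for n,f in(('top','t0'),('side','s0')):
    z=np.load(f'pics/{f}.npz'); I,D=z['I'],z['D']
    M=tops(n,D,.031,.045,(.35,.56,-.3,-.12)); print(M)
    if len(M)==6:
        B=M[:,3:5]/1000; B=B[np.lexsort((B[:,1],np.round(B[:,0]-0.08*B[:,1],1)))]
        for th in [-.085]:
            c=B.mean(0); R=np.array([[np.cos(th),-np.sin(th)],[np.sin(th),np.cos(th)]]); W=G@R.T+c
            A=np.array([W[np.argmin(np.linalg.norm(W-b,axis=1))] for b in B]); A0=np.array([G[np.argmin(np.linalg.norm(W-b,axis=1))] for b in B])
            R,t=rigid(A0,B); print('mould',t,np.degrees(np.arctan2(R[1,0],R[0,0])),'res',np.round(1000*(B-A0@R.T-t),1).tolist())
# grey-level pocket circles in the top image rectified onto z=.025 (1 px = 0.5 mm)
z=np.load('pics/t0.npz'); I=z['I']
# rail & clamps
    
for n,f in(('top','t0'),('side','s0')):
    z=np.load(f'pics/{f}.npz'); P=cloud(n,z['D']); X,Y,Z=P[...,0],P[...,1],P[...,2]
    b=(X>.62)&(X<.73)&(Y>-.14)&(Y<.09)
    r=P[b&(abs(Z-.006)<.003)]
    dark=(z['I'].max(2)<60)&b&(Z>.085)
    k,L,S,C=cv2.connectedComponentsWithStats(dark.astype(np.uint8))
    for i in range(1,k):
        if S[i,4]>20: q=P[L==i]; print(n,'clamp dark',C[i].round(),S[i,4],np.percentile(q,[2,50,98],axis=0).round(4).tolist())
    q=P[b&(Z>.054)&(Z<.066)]; q=q[(q[:,1]>-.035)&(q[:,1]<.02)]; pf=np.polyfit(q[:,1],q[:,0],1); print('rail edge x=',pf,'n',len(q),'all y',P[b&(Z>.055)&(Z<.064)][:,1].min(),P[b&(Z>.055)&(Z<.064)][:,1].max())
o=env.get_obs(); R=Rn.from_rotvec(o['ee_rot']).as_matrix(); print(R.round(3))
E
```

```text
[[ 526.1 -176.    17.9  526.1 -175.7   38.5]
 [ 521.1 -241.    18.1  520.5 -240.4   38.6]
 [ 476.6 -171.6   18.   476.2 -170.9   38.4]
 [ 470.6 -236.    18.2  470.9 -235.6   38.6]
 [ 427.2 -167.2   18.   426.9 -166.6   38.4]
 [ 420.9 -231.2   18.2  420.8 -231.    38.1]]
mould [ 0.47356667 -0.20336667] -5.197291216040884 res [[-0.0, 0.2], [0.2, -0.1], [0.1, -0.1], [0.3, 0.1], [-0.2, -0.2], [-0.3, 0.1]]
[[ 525.9 -178.5   18.2  523.9 -179.7   38.3]
 [ 475.7 -174.4   18.7  474.5 -175.    38.4]
 [ 519.8 -243.7   18.6  518.2 -244.7   38. ]
 [ 425.8 -169.8   19.   424.9 -170.8   38.3]
 [ 470.5 -238.8   18.8  468.6 -240.    38.1]
 [ 420.4 -234.7   18.8  418.6 -235.7   37.9]]
mould [ 0.47145 -0.20765] -5.188076244738651 res [[-0.1, -0.2], [0.3, -0.0], [-0.1, -0.2], [0.1, 0.0], [-0.3, 0.1], [0.1, 0.3]]
top clamp dark [315. 155.] 93 [[0.6938, -0.0881, 0.0863], [0.7016, -0.0788, 0.1057], [0.7085, -0.0692, 0.1223]]
top clamp dark [266. 161.] 93 [[0.6757, 0.0252, 0.0859], [0.684, 0.0348, 0.1039], [0.6907, 0.0439, 0.1219]]
top clamp dark [316. 170.] 27 [[0.6581, -0.093, 0.0913], [0.6609, -0.0819, 0.1181], [0.6717, -0.0733, 0.1227]]
top clamp dark [268. 176.] 23 [[0.64, 0.0196, 0.0964], [0.6427, 0.0287, 0.1196], [0.6524, 0.0372, 0.1229]]
rail edge x= [-0.16265396  0.67085161] n 73 all y -0.11288739960196063 0.06237422661738471
side clamp dark [306. 162.] 248 [[0.6405, 0.0161, 0.0855], [0.6778, 0.0287, 0.104], [0.6891, 0.0407, 0.1196]]
side clamp dark [355. 179.] 279 [[0.6564, -0.0975, 0.0861], [0.6954, -0.0846, 0.1052], [0.7065, -0.0718, 0.1196]]
rail edge x= [-0.20489861  0.66837711] n 139 all y -0.11596660996284523 0.06138236995776394
[[-0.962  0.271 -0.001]
 [ 0.271  0.962 -0.002]
 [ 0.    -0.002 -1.   ]]
```

```bash
cat > plan.py <<'E'
from h import *
M0=np.array([473.4,-205.]);MY=-5.2; C0=np.array([463.8,183.]);CY=-4.6
def rot(a): a=np.radians(a); return np.array([[np.cos(a),-np.sin(a)],[np.sin(a),np.cos(a)]])
def mould(x,y): return M0+rot(MY)@[x,y]
def car(x,y): return C0+rot(CY)@[x,y]
def plan(W,yaw=84.8):
    "W: (x,y,z) mm of TCP; yaw = world angle of tool y, deg, tool down"
    o=env.get_obs(); p=o['eef_pos']*1000; R=Rn.from_rotvec(o['ee_rot']).as_matrix()
    a=np.radians(yaw); T=np.array([[-np.sin(a),np.cos(a),0],[np.cos(a),np.sin(a),0],[0,0,-1]]).T
    if np.sum(R*T)<0 and yaw is None: pass
    tv=Rn.from_matrix(R.T@T).as_rotvec(); last=p
    print('t',o['time'].round(2),'at',p.round(1),'op',round(float(o['opening']),3),'turn',(tv/2/np.pi).round(4))
    for w in W:
        w=np.array(w,float); print(np.round(w,1),'shift',np.round(R.T@(w-p)/800,4),'n',round(np.linalg.norm(w-last)/62.5,1)); last=w
E
python3 - <<'E'
from plan import *
a=mould(-50,32.5)
plan([(330,330,200),(*a,160),(*a,100)])
E
```

```text
Traceback (most recent call last):
  File "plan.py", line 12, in plan
    print('t',o['time'].round(2),'at',p.round(1),'op',round(float(o['opening']),3),'turn',(tv/2/np.pi).round(4))
              ^^^^^^^^^^^^^^^
AttributeError: 'float' object has no attribute 'round'
```

```bash
sed -i "s/o\['time'\].round(2)/round(float(o['time']),2)/; /yaw is None/d" plan.py
python3 - <<'E'
from plan import *
a=mould(-50,32.5)
plan([(380,330,200),(*a,160),(*a,100)])
E
```

```text
t 0.1 at [155.8 552.8 215.4] op 1.0 turn [-0.0003 -0.0001 -0.0293]
[380. 330. 200.] shift [-0.3454 -0.1919  0.0195] n 5.1
[ 426.6 -168.1  160. ] shift [-0.5703 -0.7753  0.0707] n 8.0
[ 426.6 -168.1  100. ] shift [-0.5704 -0.7751  0.1457] n 1.0
```

Emit:
{"fn": "move_arm", "kwargs": {"deltas": [[[-0.3454,-0.1919,0.0195],[-0.0003,-0.0001,-0.0293],0.55],[[-0.3454,-0.1919,0.0195],[-0.0003,-0.0001,-0.0293],0.55],[[-0.3454,-0.1919,0.0195],[-0.0003,-0.0001,-0.0293],0.55],[[-0.3454,-0.1919,0.0195],[-0.0003,-0.0001,-0.0293],0.55],[[-0.3454,-0.1919,0.0195],[-0.0003,-0.0001,-0.0293],0.55],[[-0.3454,-0.1919,0.0195],[-0.0003,-0.0001,-0.0293],0.55],[[-0.5703,-0.7753,0.0707],[-0.0003,-0.0001,-0.0293],0.55],[[-0.5703,-0.7753,0.0707],[-0.0003,-0.0001,-0.0293],0.55],[[-0.5703,-0.7753,0.0707],[-0.0003,-0.0001,-0.0293],0.55],[[-0.5703,-0.7753,0.0707],[-0.0003,-0.0001,-0.0293],0.55],[[-0.5703,-0.7753,0.0707],[-0.0003,-0.0001,-0.0293],0.55],[[-0.5703,-0.7753,0.0707],[-0.0003,-0.0001,-0.0293],0.55],[[-0.5703,-0.7753,0.0707],[-0.0003,-0.0001,-0.0293],0.55],[[-0.5703,-0.7753,0.0707],[-0.0003,-0.0001,-0.0293],0.55],[[-0.5703,-0.7753,0.0707],[-0.0003,-0.0001,-0.0293],0.55],[[-0.5703,-0.7753,0.0707],[-0.0003,-0.0001,-0.0293],0.55],[[-0.5704,-0.7751,0.1457],[-0.0003,-0.0001,-0.0293],0.55],[[-0.5704,-0.7751,0.1457],[-0.0003,-0.0001,-0.0293],0.55]], "grip_force": 20}}

```text
time: 2.35
eef_pos: [0.4231, -0.1625, 0.0961]
ee_rot: [-0.137, -3.13, -0.012]
ft_force: [-0.1, 0.5, -0.0]
opening: 0.55
finger_force: 0.0
```

```bash
python3 - <<'E'
from plan import *
import m
a=mould(-50,32.5); plan([(*a,100),(*a,38)])
o=env.get_obs(); p=o['eef_pos']
for n in('top','side'):
    I,D=pic(n,n+'1'); P=cloud(n,D); X,Y,Z=P[...,0],P[...,1],P[...,2]
    near=(abs(X-p[0])<.03)&(abs(Y-p[1])<.06)
    for z0,z1 in((.07,.1),(.088,.12)):
        k,L,S,C=cv2.connectedComponentsWithStats((near&(Z>z0)&(Z<z1)).astype(np.uint8))
        for i in range(1,k):
            if S[i,4]>15: q=P[L==i]; print(n,z0,C[i].round(),S[i,4],q.min(0).round(4),q.max(0).round(4))
    cv2.imwrite(f'pics/{n}1c.png',cv2.resize(I[200:300,300:420] if n=='top' else I[180:380,240:440],None,fx=3,fy=3)[:,:,::-1])
a=cv2.imread('pics/side1c.png');b=cv2.imread('pics/top1c.png');c=np.zeros((600,600,3),np.uint8)
cv2.imwrite('pics/j1.png',a)
E
```

```text
t 2.35 at [ 423.1 -162.5   96.1] op 0.55 turn [ 0.0012 -0.0015  0.0005]
[ 426.6 -168.1  100. ] shift [-0.0049 -0.0066 -0.005 ] n 0.1
[ 426.6 -168.1   38. ] shift [-0.0056 -0.0072  0.0725] n 1.0
side 0.07 [290. 265.] 54 [ 0.4179 -0.1402  0.0875] [ 0.436  -0.1282  0.0998]
side 0.07 [315. 288.] 19 [ 0.4121 -0.2006  0.0902] [ 0.4163 -0.1892  0.0994]
side 0.088 [290. 261.] 171 [ 0.4175 -0.1408  0.09  ] [ 0.436  -0.1276  0.1198]
side 0.088 [320. 282.] 154 [ 0.4112 -0.2041  0.0902] [ 0.4332 -0.1892  0.1198]
```

View pics/j1.png

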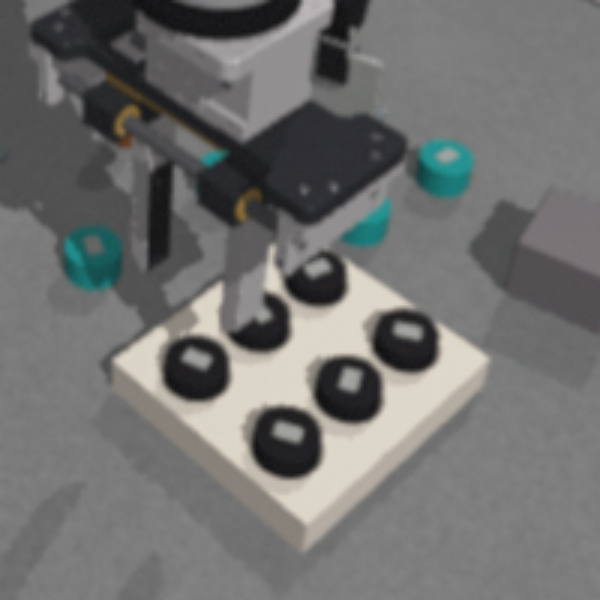

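The side view shows the open fingers straddling the mount at about (260,322) in the crop. The other five mounts are still in their cavities. I'll settle first and measure.

Emit:
{"fn": "move_arm", "kwargs": {"deltas": [[[0,0,0],[0,0,0],0.55],[[0,0,0],[0,0,0],0.55],[[0,0,0],[0,0,0],0.55]]}}

```text
time: 2.82
eef_pos: [0.4277, -0.1676, 0.101]
ee_rot: [0.142, 3.136, 0.001]
ft_force: [-0.6, -0.6, 0.1]
opening: 0.547
finger_force: 0.0
```

```bash
python3 - <<'E'
from plan import *
a=mould(-50,32.5); plan([(*a,70),(*a,39)])
E
```

```text
t 2.83 at [ 427.7 -167.6  101. ] op 0.547 turn [0.0001 0.0004 0.    ]
[ 426.6 -168.1   70. ] shift [ 0.0014 -0.0008  0.0387] n 0.5
[ 426.6 -168.1   39. ] shift [ 0.0015 -0.0008  0.0775] n 0.5
```

Emit:
{"fn": "move_arm", "kwargs": {"deltas": [[[0.001,-0.001,0.038],[0,0,0],0.55],[[0.001,-0.001,0.0775],[0,0,0],0.55],[[0.001,-0.001,0.0775],[0,0,0],0.55],[[0.001,-0.001,0.0775],[0,0,0],0.3],[[0.001,-0.001,0.0775],[0,0,0],0.3],[[0.001,-0.001,0.0775],[0,0,0],0.3],[[0.001,-0.001,0.0775],[0,0,0],0.3],[[0.001,-0.001,0.0775],[0,0,0],0.3],[[0.001,-0.001,0.0775],[0,0,0],0.3]], "grip_force": 15}}

```text
time: 3.95
eef_pos: [0.4263, -0.1679, 0.0383]
ee_rot: [0.142, 3.137, 0.002]
ft_force: [-1.4, 0.6, 5.6]
opening: 0.378
finger_force: 15.0
```

```bash
python3 - <<'E'
from m import *
o=env.get_obs(); print(o['eef_pos'],o['ft_force'].round(2),o['wrist_torque'].round(2),o['opening'],o['finger_force'])
I,D=pic('side','s2'); print(tops('side',D,.031,.043,(.35,.56,-.3,-.12)))
E
```

```text
[ 0.42631544 -0.16793748  0.03829663] [-1.37  0.58  5.64] [0.14 0.24 0.01] 0.378095072731501 15.002367049455643
[[ 519.3 -243.5   18.9  517.8 -245.1   38. ]
 [ 416.4 -170.1   27.3  421.8 -167.1   38.3]
 [ 470.  -238.8   18.6  468.2 -240.4   38. ]
 [ 420.5 -234.5   18.7  418.5 -235.7   37.8]]
```

```bash
python3 - <<'E'
from plan import *
a=mould(-50,32.5); c=car(-50,32.5); o=env.get_obs()['eef_pos']*1000
plan([(o[0],o[1],100),(*c,100),(*c,55),(*c,44)],84.8)
E
```

```text
t 4.0 at [ 426.3 -167.9   38.3] op 0.378 turn [0.0003 0.0001 0.    ]
[ 426.3 -167.9  100. ] shift [-0.0001  0.0001 -0.0771] n 1.0
[416.6 219.4 100. ] shift [ 0.0559  0.4812 -0.0764] n 6.2
[416.6 219.4  55. ] shift [ 0.0559  0.4811 -0.0202] n 0.7
[416.6 219.4  44. ] shift [ 0.0559  0.4811 -0.0064] n 0.2
```

Emit:
{"fn": "move_arm", "kwargs": {"deltas": [[[0,0,-0.077],[0,0,0],0.3],[[0,0,-0.077],[0,0,0],0.3],[[0.0559,0.4812,-0.0764],[0,0,0],0.3],[[0.0559,0.4812,-0.0764],[0,0,0],0.3],[[0.0559,0.4812,-0.0764],[0,0,0],0.3],[[0.0559,0.4812,-0.0764],[0,0,0],0.3],[[0.0559,0.4812,-0.0764],[0,0,0],0.3],[[0.0559,0.4812,-0.0764],[0,0,0],0.3],[[0.0559,0.4812,-0.0764],[0,0,0],0.3],[[0.0559,0.4812,-0.0764],[0,0,0],0.3],[[0.0559,0.4812,-0.0139],[0,0,0],0.3],[[0.0559,0.4812,-0.0139],[0,0,0],0.3],[[0.0559,0.4812,-0.0139],[0,0,0],0.3],[[0.0559,0.4812,-0.0139],[0,0,0],0.3]]}}

```text
time: 5.75
eef_pos: [0.4174, 0.2191, 0.0509]
ee_rot: [0.144, 3.136, 0.003]
ft_force: [-0.1, 0.5, -0.7]
opening: 0.377
finger_force: 15.0
```

```bash
python3 - <<'E'
from plan import *
c=car(-50,32.5)
plan([(*c,42.5)])
I,D=pic('side','s3'); T,_=pic('top','t3')
u=proj('side',[[*(c/1000),.03]])[0].astype(int); v=proj('top',[[*(c/1000),.03]])[0].astype(int); print(u,v)
f=lambda I,p,s=45:cv2.resize(I[p[1]-s:p[1]+s,p[0]-s:p[0]+s],(390,390),interpolation=cv2.INTER_CUBIC)
cv2.imwrite('pics/j3.png',np.hstack([f(I,u),f(T,v)])[:,:,::-1])
E
```

```text
t 5.75 at [417.4 219.1  50.9] op 0.377 turn [ 0.0004  0.0004 -0.0002]
[416.6 219.4  42.5] shift [0.001  0.0003 0.0105] n 0.1
[158 206] [186 275]
```

View pics/j3.png

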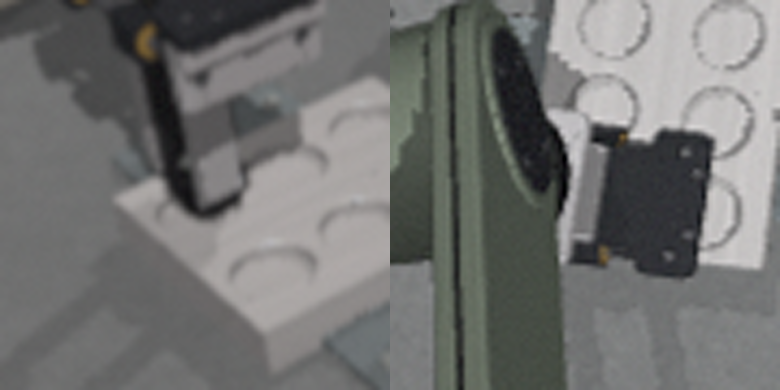

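The side crop shows the held mount at about (205,205), over the near-left pocket. It looks roughly centred, so I'll lower it and feel for contact.

Emit:
{"fn": "move_arm", "kwargs": {"deltas": [[[0.001,0,0.005],[0,0,0],0.3],[[0.001,0,0.0075],[0,0,0],0.3],[[0.001,0,0.01],[0,0,0],0.3],[[0.001,0,0.01],[0,0,0],0.3]]}}

```text
time: 6.35
eef_pos: [0.417, 0.2197, 0.043]
ee_rot: [0.141, 3.135, 0.002]
ft_force: [-1.3, -1.8, 8.2]
opening: 0.385
finger_force: 15.0
```

Emit:
{"fn": "move_arm", "kwargs": {"deltas": [[[0,0,0],[0,0,0],0.45],[[0,0,0],[0,0,0],0.55],[[0,0,0],[0,0,0],0.55],[[0,0,-0.035],[0,0,0],0.55],[[0,0,-0.071],[0,0,0],0.55],[[0,0,-0.071],[0,0,0],0.55],[[-0.1183,-0.4817,-0.071],[0,0,0],0.55],[[-0.1183,-0.4817,-0.071],[0,0,0],0.55],[[-0.1183,-0.4817,-0.071],[0,0,0],0.55],[[-0.1183,-0.4817,-0.071],[0,0,0],0.55],[[-0.1183,-0.4817,-0.071],[0,0,0],0.55],[[-0.1183,-0.4817,-0.071],[0,0,0],0.55],[[-0.1183,-0.4817,-0.071],[0,0,0],0.55],[[-0.1183,-0.4817,-0.071],[0,0,0],0.55],[[-0.1183,-0.4817,-0.071],[0,0,0],0.55],[[-0.1183,-0.4817,-0.071],[0,0,0],0.55],[[-0.1183,-0.4817,-0.071],[0,0,0],0.55]]}}

```text
time: 8.48
eef_pos: [0.475, -0.1715, 0.0978]
ee_rot: [0.139, 3.138, 0.003]
ft_force: [-0.0, -0.1, 0.4]
opening: 0.551
finger_force: 0.0
```

```bash
python3 - <<'E'
from plan import *
from m import tops,mounts
a=mould(0,32.5);plan([(*a,70),(*a,40)])
c=car(-50,32.5)
I,D=pic('side','s4'); T,D2=pic('top','t4')
B=(.35,.56,.09,.28)
print('side',tops('side',D,.032,.046,B),'top',tops('top',D2,.032,.046,B))
u=proj('side',[[*(c/1000),.03]])[0].astype(int); v=proj('top',[[*(c/1000),.03]])[0].astype(int)
f=lambda I,p,s=40:cv2.resize(I[p[1]-s:p[1]+s,p[0]-s:p[0]+s],(390,390),interpolation=cv2.INTER_CUBIC)
cv2.imwrite('pics/j4.png',np.hstack([f(I,u),f(T,v)])[:,:,::-1])
E
```

```text
t 8.47 at [ 475.  -171.5   97.8] op 0.551 turn [0.0003 0.0001 0.0003]
[ 476.3 -172.6   70. ] shift [-0.0018 -0.0014  0.0348] n 0.4
[ 476.3 -172.6   40. ] shift [-0.0018 -0.0015  0.0723] n 0.5
side [[420.5 217.5  19.3 414.1 210.8  42.1]] top []
```

View pics/j4.png

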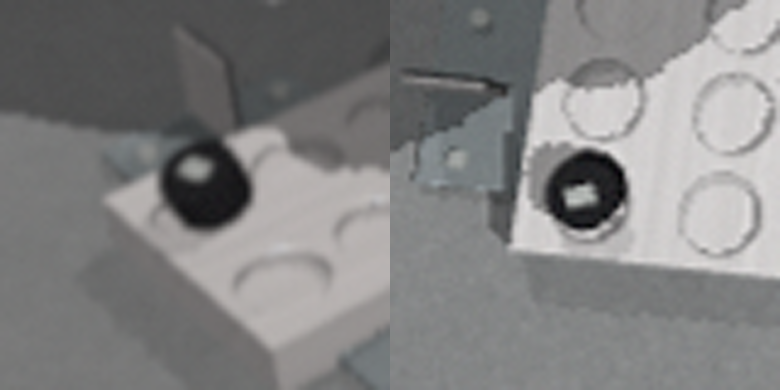

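The mount lies tilted in pocket1. In the top crop (right half) it sits at (586,190) against a pocket centre near (597,205), so it rests on the rim on the +x side. I'll measure the pockets directly.

```bash
cat >> m.py <<'E'
def rect(n,I,x0,y0,z,w=.2,s=.0005):
    N=int(w/s); g=np.arange(N)*s; XX,YY=np.meshgrid(x0+g,y0+g); 
    p=proj(n,np.stack([XX,YY,np.full_like(XX,z)],-1)).astype(np.float32).reshape(N,N,2)
    return cv2.remap(I,p[...,0],p[...,1],cv2.INTER_CUBIC)
def circles(n,I,x0,y0,z,r,s=.0005,w=.2,p2=12):
    g=cv2.GaussianBlur(cv2.cvtColor(rect(n,I,x0,y0,z,w,s),cv2.COLOR_RGB2GRAY),(0,0),1.5)
    c=cv2.HoughCircles(g,cv2.HOUGH_GRADIENT_ALT if 0 else cv2.HOUGH_GRADIENT,1,70,param1=60,param2=p2,minRadius=int(r/s)-4,maxRadius=int(r/s)+4)
    return np.array([[1000*(x0+a*s),1000*(y0+b*s),1000*q*s] for a,b,q in c[0]]) if c is not None else np.zeros((0,3))
def fitgrid(B,c,yaw):
    th=np.radians(yaw); R=np.array([[np.cos(th),-np.sin(th)],[np.sin(th),np.cos(th)]]); W=G*1000@R.T+c
    d=np.linalg.norm(B[:,None]-W[None],axis=2); k=d.argmin(1); ok=d.min(1)<8
    if ok.sum()<3: return None
    R,t=rigid(G[k[ok]]*1000,B[ok]); return t.round(1),round(np.degrees(np.arctan2(R[1,0],R[0,0])),2),(B[ok]-G[k[ok]]*1000@R.T-t).round(1).tolist()
E
python3 - <<'E'
from m import *
for n,f in(('top','t0'),('side','s0')):
    I=np.load(f'pics/{f}.npz')['I']
    B=circles(n,I,.365,.085,.025,.02); print(n,'pockets',len(B),fitgrid(B[:,:2],np.array([464,183]),-4.6))
    B=circles(n,I,.37,-.3,.037,.018,p2=10); print(n,'mounts',len(B),fitgrid(B[:,:2],np.array([473,-205]),-5.2))
E
```

```text
top pockets 6 (array([464.4, 183.7]), np.float64(-4.49), [[-0.1, 0.6], [-1.0, -0.6], [0.1, -0.2], [0.3, -0.3], [-0.6, 1.0], [1.2, -0.4]])
top mounts 7 (array([ 473. , -203.4]), np.float64(-5.08), [[0.1, 0.5], [0.1, -0.3], [-0.2, -0.0], [0.4, 0.6], [-0.6, -0.2], [0.2, -0.6]])
side pockets 1 None
side mounts 7 None
```

```bash
cat >> m.py <<'E'
def darkpts(n,I,D,box,z0=.027):
    P=cloud(n,D); X,Y,Z=P[...,0],P[...,1],P[...,2]
    m=(X>box[0])&(X<box[1])&(Y>box[2])&(Y<box[3])&(Z>z0)&(Z<.07); m=cv2.morphologyEx(m.astype(np.uint8),cv2.MORPH_OPEN,np.ones((2,2)))>0
    return P[m]*1000
E
python3 - <<'E'
from m import *
for n,f in(('top','t4'),('side','s4')):
    z=np.load(f'pics/{f}.npz'); q=darkpts(n,z['I'],z['D'],(.38,.45,.185,.255))
    print(n,len(q),np.percentile(q,[1,50,99],axis=0).round(1).tolist())
    h=q[q[:,2]>33]
    # plane by RANSAC-ish: keep inliers iteratively
    for _ in range(8):
        A=np.c_[h[:,:2]-[417,220],np.ones(len(h))]; k=np.linalg.lstsq(A,h[:,2],rcond=None)[0]; r=h[:,2]-A@k; h=h[r>-1.0*max(1,r.std())]
    print('plane',k.round(3),len(h),'ctr',h.mean(0).round(1),cv2.minEnclosingCircle(h[:,:2].astype(np.float32)))
    if n=='top':
        for x in range(395,445,5): 
            s=q[abs(q[:,0]-x)<2.5]; print(x,len(s),[(s[abs(s[:,1]-y)<3][:,2].mean().round(1) if (abs(s[:,1]-y)<3).any() else 0) for y in range(198,245,6)])
E
```

```text
top 218 [[384.2, 33.8, 18.1], [420.0, 216.6, 44.9], [444.5, 241.7, 829.3]]
plane [-2.072 -3.71  92.74 ] 32 ctr [420.7 207.1 135.7] ((399.01898193359375, 117.65558624267578), 119.78582000732422)
395 0 [0, 0, 0, 0, 0, 0, 0, 0]
400 6 [0, 0, 0, np.float64(22.5), np.float64(21.1), np.float64(18.8), 0, 0]
405 22 [0, 0, np.float64(28.9), np.float64(36.3), np.float64(42.5), np.float64(42.8), np.float64(16.4), 0]
410 26 [0, np.float64(36.9), np.float64(36.0), np.float64(44.1), np.float64(43.6), np.float64(44.2), np.float64(47.5), 0]
415 30 [0, np.float64(35.7), np.float64(45.3), np.float64(45.0), np.float64(46.1), np.float64(45.1), np.float64(43.3), 0]
420 42 [0, np.float64(38.6), np.float64(47.7), np.float64(48.0), np.float64(47.1), np.float64(45.8), np.float64(45.7), 0]
425 34 [0, np.float64(38.1), np.float64(48.0), np.float64(49.8), np.float64(49.6), np.float64(48.3), np.float64(47.1), 0]
430 26 [0, np.float64(35.7), np.float64(49.1), np.float64(48.4), np.float64(49.4), np.float64(49.5), 0, 0]
435 21 [0, np.float64(31.6), np.float64(42.1), np.float64(48.1), np.float64(49.8), 0, 0, np.float64(27.9)]
440 4 [0, 0, 0, np.float64(38.8), np.float64(37.8), 0, 0, np.float64(26.2)]
side 291 [[396.5, 184.5, 23.4], [417.7, 207.4, 42.1], [446.4, 242.4, 51.8]]
plane [ 0.309 -0.078 47.233] 82 ctr [416.2 216.7  47.3] ((417.3634338378906, 215.45069885253906), 16.22514533996582)
```

```bash
python3 - <<'E'
from plan import *
o=env.get_obs(); print(o['joint_positions'].round(2))
plan([(419,219.7,100),(419,219.7,42)],-5)
plan([],175)
E
```

```text
[-0.52  0.19  1.82  0.    1.12 -2.  ]
t 8.57 at [ 475.1 -172.    98. ] op 0.55 turn [ 3.000e-04 -1.000e-04  2.497e-01]
[419.  219.7 100. ] shift [ 0.1135  0.4814 -0.0018] n 6.3
[419.  219.7  42. ] shift [0.1136 0.4813 0.0707] n 0.9
t 8.57 at [ 475.1 -172.    98. ] op 0.55 turn [ 1.000e-04  3.000e-04 -2.503e-01]
```

Emit:
{"fn": "move_arm", "kwargs": {"deltas": [[[0.1135,0.4814,-0.0018],[0,0,0.25],0.6],[[0.1135,0.4814,-0.0018],[0,0,0.25],0.6],[[0.1135,0.4814,-0.0018],[0,0,0.25],0.6],[[0.1135,0.4814,-0.0018],[0,0,0.25],0.6],[[0.1135,0.4814,-0.0018],[0,0,0.25],0.6],[[0.1135,0.4814,-0.0018],[0,0,0.25],0.6],[[0.1135,0.4814,-0.0018],[0,0,0.25],0.6],[[0.1135,0.4814,-0.0018],[0,0,0.25],0.6],[[0.1135,0.4814,-0.0018],[0,0,0.25],0.6],[[0.1135,0.4814,-0.0018],[0,0,0.25],0.6],[[0.1135,0.4814,-0.0018],[0,0,0.25],0.6],[[0.1135,0.4814,-0.0018],[0,0,0.25],0.6],[[0.1136,0.4813,0.0357],[0,0,0.25],0.6],[[0.1136,0.4813,0.0707],[0,0,0.25],0.6],[[0.1136,0.4813,0.0707],[0,0,0.25],0.6]]}}

```text
time: 10.45
eef_pos: [0.4171, 0.2182, 0.04]
ee_rot: [-2.317, -2.117, 0.005]
ft_force: [-0.3, 0.4, -1.2]
opening: 0.598
finger_force: 0.0
```

Emit:
{"fn": "move_arm", "kwargs": {"deltas": [[[0,0,0],[0,0,0],0.3],[[0,0,0],[0,0,0],0.3],[[0,0,0],[0,0,0],0.3],[[0,0,0],[0,0,0],0.3],[[0,0,0],[0,0,0],0.3],[[0,0,0],[0,0,0],0.3]], "grip_force": 8}}

```text
time: 11.2
eef_pos: [0.4205, 0.2193, 0.0427]
ee_rot: [2.32, 2.118, 0.006]
ft_force: [1.6, 0.8, 5.0]
opening: 0.412
finger_force: 7.9
```

```bash
python3 - <<'E'
from plan import *
c=car(-50,32.5)
o=env.get_obs(); print(o['opening'],o['finger_force'],o['ft_force'].round(1))
plan([(*c,60)],-5)
I,D=pic('side','s5'); T,_=pic('top','t5')
u=proj('side',[[*(c/1000),.03]])[0].astype(int); v=proj('top',[[*(c/1000),.03]])[0].astype(int)
f=lambda I,p,s=40:cv2.resize(I[p[1]-s:p[1]+s,p[0]-s:p[0]+s],(390,390),interpolation=cv2.INTER_CUBIC)
cv2.imwrite('pics/j5.png',np.hstack([f(I,u),f(T,v)])[:,:,::-1])
E
```

```text
0.41153632395380135 7.891371175646782 [1.6 0.8 5. ]
t 11.2 at [420.5 219.3  42.7] op 0.412 turn [ 0.0005 -0.0004 -0.0005]
[416.6 219.4  60. ] shift [-0.0003 -0.0049 -0.0216] n 0.3
```

View pics/j5.png

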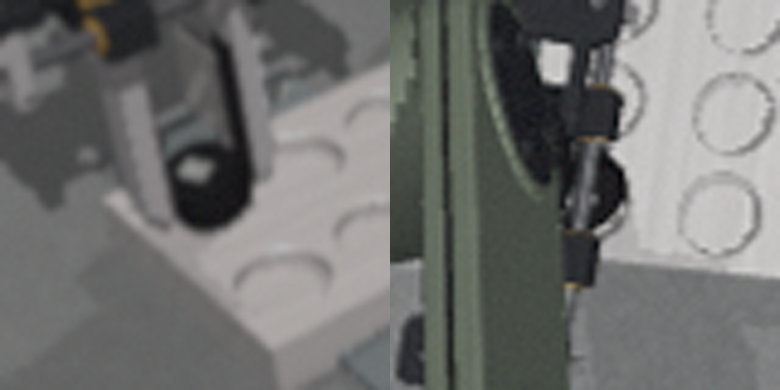

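The mount is held between the fingers but still a little tilted: (210,185) in the side half of the crop. I'll lift it and grip harder so the pads square it up.

Emit:
{"fn": "move_arm", "kwargs": {"deltas": [[[0,0,0],[0,0,0],0.3],[[0,0,-0.006],[0,0,0],0.3],[[0,0,-0.02],[0,0,0],0.3],[[0,0,-0.02],[0,0,0],0.3],[[0,0,-0.02],[0,0,0],0.3],[[0,0,-0.02],[0,0,0],0.3]], "grip_force": 30}}

```text
time: 12.05
eef_pos: [0.419, 0.2189, 0.0576]
ee_rot: [-2.319, -2.118, -0.002]
ft_force: [0.7, 0.5, -0.4]
opening: 0.394
finger_force: 28.6
```

```bash
python3 - <<'E'
from plan import *
from m import darkpts
o=env.get_obs(); plan([(414,220,60)],-5); p=o['eef_pos']
I,D=pic('side','s6')
u=proj('side',[[p[0],p[1],.045]])[0].astype(int)
f=lambda I,p,s=40:cv2.resize(I[p[1]-s:p[1]+s,p[0]-s:p[0]+s],(560,560),interpolation=cv2.INTER_CUBIC)
cv2.imwrite('pics/j6.png',f(I,u)[:,:,::-1])
E
```

```text
t 12.05 at [419.  218.9  57.6] op 0.394 turn [ 0.     -0.0002 -0.0005]
[414. 220.  60.] shift [ 0.0008 -0.0064 -0.003 ] n 0.1
```

View pics/j6.png

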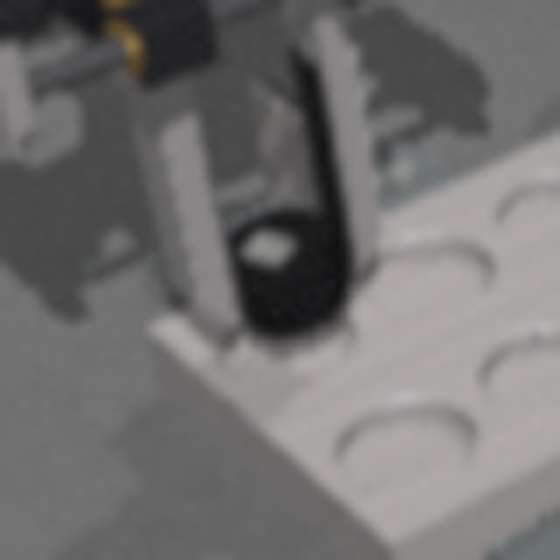

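Emit:
{"fn": "move_arm", "kwargs": {"deltas": [[[0.001,-0.003,0],[0,0,0],0.3],[[0.001,-0.003,0.008],[0,0,0],0.3],[[0.001,-0.003,0.013],[0,0,0],0.3],[[0.001,-0.003,0.0165],[0,0,0],0.3],[[0.001,-0.003,0.0165],[0,0,0],0.3]]}}

```text
time: 12.72
eef_pos: [0.4168, 0.2199, 0.0443]
ee_rot: [-2.319, -2.118, -0.002]
ft_force: [0.1, -0.5, -0.0]
opening: 0.397
finger_force: 28.6
```

Emit:
{"fn": "move_arm", "kwargs": {"deltas": [[[0,0,0.002],[0,0,0],0.3],[[0,0,0.003],[0,0,0],0.3],[[0,0,0.004],[0,0,0],0.3],[[0,0,0.004],[0,0,0],0.3]]}}

```text
time: 13.22
eef_pos: [0.4175, 0.2202, 0.0425]
ee_rot: [-2.319, -2.118, -0.004]
ft_force: [-1.7, -0.5, 7.1]
opening: 0.396
finger_force: 28.8
```

Emit:
{"fn": "move_arm", "kwargs": {"deltas": [[[0,0,0],[0,0,0],0.45],[[0,0,0],[0,0,0],0.6],[[0,0,0],[0,0,0],0.6],[[0,0,-0.04],[0,0,0],0.6],[[0,0,-0.1],[0,0,0],0.6],[[0,0,-0.1],[0,0,0],0.6],[[-0.3,0,-0.1],[0,0,0],0.6],[[-0.3,0,-0.1],[0,0,0],0.6],[[-0.3,0,-0.1],[0,0,0],0.6],[[-0.3,0,-0.1],[0,0,0],0.6],[[-0.3,0,-0.1],[0,0,0],0.6],[[-0.3,0,-0.1],[0,0,0],0.6]]}}

```text
time: 14.72
eef_pos: [0.3945, -0.0187, 0.1202]
ee_rot: [-2.319, -2.116, -0.002]
ft_force: [-0.6, -0.2, -0.0]
opening: 0.602
finger_force: 0.0
```

```bash
cat >> m.py <<'E'
def topplane(n,D,c,r=14,zlo=.033,zhi=.06):
    "plane through points near c (m): z at c, slopes (deg) along x,y, centroid"
    P=cloud(n,D).reshape(-1,3); q=P[(np.hypot(P[:,0]-c[0],P[:,1]-c[1])<r/1000)&(P[:,2]>zlo)&(P[:,2]<zhi)]*1000
    A=np.c_[q[:,:2]-np.array(c)*1000,np.ones(len(q))]; k=np.linalg.lstsq(A,q[:,2],rcond=None)[0]
    return len(q),'z',k[2].round(1),'slope deg',np.degrees(np.arctan(k[:2])).round(1)
E
python3 - <<'E'
from plan import *
from m import *
c=car(-50,32.5)
T,D=pic('top','t7'); S,DS=pic('side','s7')
print(topplane('top',D,(.417,.22),11))
print(tops('top',D,.032,.055,(.37,.47,.17,.27),40))
B=circles('top',T,.365,.085,.041,.018,p2=10);print(B.round(1))
M=mounts('top',T,.041); print(M)
v=proj('top',[[*(c/1000),.03]])[0].astype(int);u=proj('side',[[*(c/1000),.03]])[0].astype(int)
f=lambda I,p,s=32:cv2.resize(I[p[1]-s:p[1]+s,p[0]-s:p[0]+s],(390,390),interpolation=cv2.INTER_CUBIC)
cv2.imwrite('pics/j7.png',np.hstack([f(S,u),f(T,v)])[:,:,::-1])
E
```

```text
(72, 'z', np.float64(45.3), 'slope deg', array([10.9, -1.3]))
[[417.5 220.5  17.9 420.1 220.7  46. ]]
[[417.8 217.8  19.7]
 [462.3 213.8  17.9]
 [461.2 150.8  19.1]
 [406.2 180.2  16.8]
 [517.2 209.2  18. ]
 [543.2 128.8  17.4]]
[[ 120.5   64.6  126.4   13. ]
 [ 418.1  217.6   32.8   33.3]
 [ 474.6 -169.9   29.9   34.4]
 [ 521.7 -549.5   21.3   54.2]
 [ 524.2 -173.9   30.4   31.5]
 [ 702.6   35.8   31.6   19.2]
 [ 722.3  -85.1   32.    20.2]]
```

View pics/j7.png

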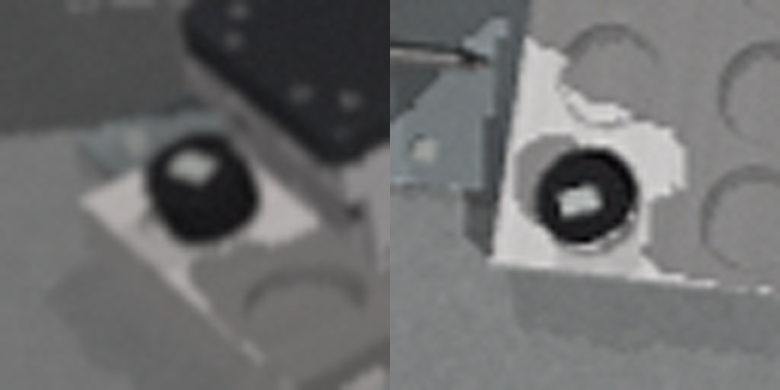

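It is still tilted about 11°, high on the +x side. The grip held it at an angle, so I'll squeeze low at the pocket's x without lifting, to push it in.

```bash
python3 - <<'E'
from plan import *
plan([(418,220,110),(418,220,38.5),(415.5,220,38.5)],-5)
E
```

```text
t 14.82 at [394.9 -17.9 120.5] op 0.601 turn [-0.0001 -0.0004 -0.0003]
[418. 220. 110.] shift [0.2988 0.0024 0.0138] n 3.8
[418.  220.   38.5] shift [0.2985 0.0025 0.1032] n 1.1
[415.5 220.   38.5] shift [ 0.2983 -0.0007  0.1032] n 0.0
```

Emit:
{"fn": "move_arm", "kwargs": {"deltas": [[[0.3,0.0025,0.0138],[0,0,0],0.65],[[0.3,0.0025,0.0138],[0,0,0],0.65],[[0.3,0.0025,0.0138],[0,0,0],0.65],[[0.3,0.0025,0.0138],[0,0,0],0.65],[[0.3,0.0025,0.0138],[0,0,0],0.65],[[0.3,0.0025,0.0138],[0,0,0],0.65],[[0.3,0.0025,0.06],[0,0,0],0.65],[[0.3,0.0025,0.102],[0,0,0],0.65],[[0.3,0.0025,0.102],[0,0,0],0.65],[[0.3,0,0.102],[0,0,0],0.5],[[0.3,-0.001,0.102],[0,0,0],0.45],[[0.3,-0.001,0.102],[0,0,0],0.4],[[0.3,-0.001,0.102],[0,0,0],0.35],[[0.3,-0.001,0.102],[0,0,0],0.3],[[0.3,-0.001,0.102],[0,0,0],0.3],[[0.3,-0.001,0.102],[0,0,0],0.3]], "grip_force": 8}}

```text
time: 16.82
eef_pos: [0.4171, 0.2203, 0.0406]
ee_rot: [2.32, 2.118, 0.005]
ft_force: [-0.5, -0.2, 6.1]
opening: 0.398
finger_force: 7.9
```

Emit:
{"fn": "move_arm", "kwargs": {"deltas": [[[0,0,0],[0,0,0],0.3],[[0,0,0],[0,0,0],0.3],[[0,-0.001,-0.002],[0,0,0],0.3],[[0,-0.001,-0.002],[0,0,0],0.3],[[0,-0.001,-0.002],[0,0,0],0.3]], "grip_force": 55}}

```text
time: 17.45
eef_pos: [0.4148, 0.22, 0.041]
ee_rot: [-2.319, -2.118, -0.001]
ft_force: [-0.3, -0.6, -0.7]
opening: 0.383
finger_force: 53.4
```

Emit:
{"fn": "move_arm", "kwargs": {"deltas": [[[0,0.001,-0.01],[0,0,0],0.3],[[0,0.002,-0.01],[0,0,0],0.3],[[0,0.002,-0.01],[0,0,0],0.3],[[0,0.002,-0.01],[0,0,0],0.3]]}}

```text
time: 17.95
eef_pos: [0.417, 0.22, 0.0494]
ee_rot: [-2.319, -2.118, -0.003]
ft_force: [0.3, -0.1, -0.2]
opening: 0.382
finger_force: 53.4
```

```bash
python3 - <<'E'
from plan import *
o=env.get_obs(); p=o['eef_pos'];plan([(416.5,220,40)],-5); print(o['ft_force'].round(1),o['opening'])
I,D=pic('side','s8')
u=proj('side',[[p[0],p[1],.04]])[0].astype(int)
f=lambda I,p,s=32:cv2.resize(I[p[1]-s:p[1]+s,p[0]-s:p[0]+s],(560,560),interpolation=cv2.INTER_CUBIC)
cv2.imwrite('pics/j8.png',f(I,u)[:,:,::-1])
E
```

```text
t 17.95 at [417.  220.   49.4] op 0.382 turn [ 0.0001 -0.0003 -0.0005]
[416.5 220.   40. ] shift [-0.     -0.0006  0.0118] n 0.2
[ 0.3 -0.1 -0.2] 0.38215678786974866
```

View pics/j8.png

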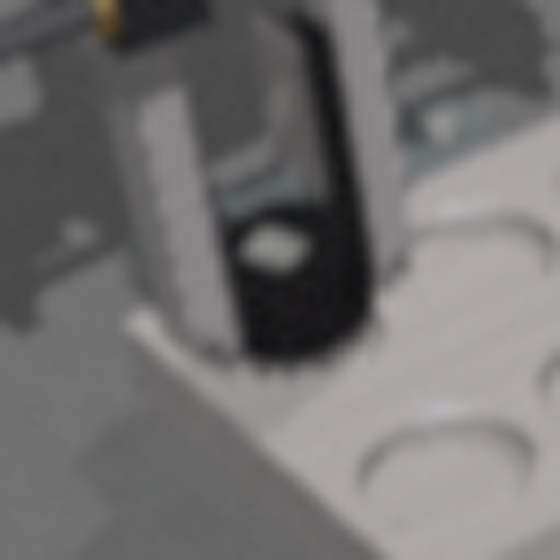

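The mount is now upright in the grip, at about (300,280) in the crop. I'll lower it into the pocket.

Emit:
{"fn": "move_arm", "kwargs": {"deltas": [[[0,-0.0005,0.005],[0,0,0],0.3],[[0,-0.0005,0.009],[0,0,0],0.3],[[0,-0.0005,0.0115],[0,0,0],0.3],[[0,-0.0005,0.0125],[0,0,0],0.3],[[0,-0.0005,0.0125],[0,0,0],0.3]]}}

```text
time: 18.62
eef_pos: [0.4165, 0.2201, 0.0404]
ee_rot: [-2.319, -2.118, -0.001]
ft_force: [-3.2, -0.1, 8.5]
opening: 0.382
finger_force: 53.5
```

Emit:
{"fn": "move_arm", "kwargs": {"deltas": [[[0,-0.001,0],[0,0,0],0.3],[[0,-0.002,0],[0,0,0],0.3],[[0,-0.003,0],[0,0,0],0.3],[[0,-0.003,0],[0,0,0],0.3]]}}

```text
time: 19.12
eef_pos: [0.4162, 0.2203, 0.0406]
ee_rot: [2.318, 2.118, 0.007]
ft_force: [0.9, -2.1, 6.0]
opening: 0.384
finger_force: 53.6
```

Emit:
{"fn": "move_arm", "kwargs": {"deltas": [[[0,0.001,0],[0,0,0],0.4],[[0,0.001,0],[0,0,0],0.5],[[0,0.001,0],[0,0,0],0.6],[[0,0.001,0],[0,0,0],0.6],[[0,0,-0.04],[0,0,0],0.6],[[0,0,-0.1],[0,0,0],0.6],[[0,0,-0.1],[0,0,0],0.6],[[-0.35,0,-0.1],[0,0,0],0.6],[[-0.35,0,-0.1],[0,0,0],0.6],[[-0.35,0,-0.1],[0,0,0],0.6],[[-0.35,0,-0.1],[0,0,0],0.6],[[-0.35,0,-0.1],[0,0,0],0.6],[[-0.35,0,-0.1],[0,0,0],0.6]]}}

```text
time: 20.75
eef_pos: [0.3879, -0.0599, 0.118]
ee_rot: [-2.323, -2.111, -0.002]
ft_force: [-0.6, 0.6, -1.0]
opening: 0.603
finger_force: 0.0
```

```bash
cat >> m.py <<'E'
def check(n,D,I=None,box=(.36,.57,.09,.28)):
    for t in tops(n,D,.030,.055,box,40): print(n,t,*topplane(n,D,(t[3]/1000,t[4]/1000),11))
E
python3 - <<'E'
from m import *
T,D=pic('top','t9'); S,DS=pic('side','s9'); check('top',D);check('side',DS)
check('top',D,box=(.36,.57,-.3,-.12))
print(mounts('top',T,.041)[:4])
E
```

```text
top [418.7 220.2  17.2 417.8 219.1  43.8] 68 z 41.8 slope deg [-0.9  0.1]
side [469.3 272.2   7.  469.  271.3  50. ] 50 z 45.1 slope deg [35.4 11.5]
side [418.3 218.   17.7 419.1 217.9  43.4] 55 z 43.1 slope deg [2.1 1. ]
top [ 522.7 -181.8    6.2  522.7 -181.8   43.9] 63 z 38.3 slope deg [-1.6  5.6]
top [ 518.2 -235.9    3.4  518.2 -235.9   43.3] 63 z 39.0 slope deg [-2.2  2. ]
top [ 475.2 -160.9    0.   475.2 -160.9   44.4] 58 z 38.5 slope deg [2.5 1.6]
top [ 462.8 -229.9    0.   462.8 -229.9   43.5] 63 z 38.2 slope deg [ 2.6 -5.2]
top [ 0.  0.  0. nan nan nan] 0 z 0.0 slope deg [0. 0.]
[[ 124.1   14.6  111.9   12.8]
 [ 418.1  217.5   33.    33.1]
 [ 474.6 -169.9   29.9   34.4]
 [ 522.  -544.1   22.3   62.7]]m.py:21: RuntimeWarning: Mean of empty slice.
  q=P[L==i]; q=q[q[:,2]>z1-.012]; (x,y),r=cv2.minEnclosingCircle((q[:,:2]*1000).astype(np.float32)); c=q.mean(0)*1000
  ret = um.true_divide(
  return _methods._mean(a, axis=axis, dtype=dtype,
  ret = ret.dtype.type(ret / rcount)
```

```bash
sed -i 's/^M0=.*/M0=np.array([473.8,-204.6]);MY=-5.2; C0=np.array([463.4,183.7]);CY=-4.55/' plan.py
python3 - <<'E'
from plan import *
a=mould(0,32.5); plan([(*a,100),(*a,40)])
E
```

```text
t 20.85 at [388.1 -58.  118. ] op 0.602 turn [ 2.000e-04 -5.000e-04 -2.501e-01]
[ 476.7 -172.2  100. ] shift [-0.1321  0.1235  0.022 ] n 2.3
[ 476.7 -172.2   40. ] shift [-0.1323  0.1236  0.097 ] n 1.0
```

Emit:
{"fn": "move_arm", "kwargs": {"deltas": [[[-0.132,0.1235,0.022],[0,0,-0.25],0.55],[[-0.132,0.1235,0.022],[0,0,-0.25],0.55],[[-0.132,0.1235,0.022],[0,0,-0.25],0.55],[[-0.132,0.1235,0.022],[0,0,-0.25],0.55],[[-0.132,0.1235,0.022],[0,0,-0.25],0.55],[[-0.132,0.1235,0.022],[0,0,-0.25],0.55],[[-0.132,0.1235,0.022],[0,0,-0.25],0.55],[[-0.132,0.1235,0.022],[0,0,-0.25],0.55],[[-0.132,0.1235,0.022],[0,0,-0.25],0.55],[[-0.132,0.1235,0.022],[0,0,-0.25],0.55],[[-0.132,0.1235,0.022],[0,0,-0.25],0.55],[[-0.132,0.1235,0.022],[0,0,-0.25],0.55],[[-0.132,0.1235,0.022],[0,0,-0.25],0.55]], "grip_force": 50}}

```text
time: 22.48
eef_pos: [0.4777, -0.1727, 0.1013]
ee_rot: [0.143, 3.138, 0.003]
ft_force: [-0.5, -0.2, 0.0]
opening: 0.546
finger_force: 0.0
```

```bash
python3 - <<'E'
from plan import *
a=mould(0,32.5); plan([(*a,70),(*a,40)]);c=car(0,32.5); plan([(*a,105),(*c,105),(*c,55)])
E
```

```text
t 22.48 at [ 477.7 -172.7  101.3] op 0.546 turn [ 0.0003  0.0001 -0.    ]
[ 476.7 -172.2   70. ] shift [0.0013 0.0004 0.0391] n 0.5
[ 476.7 -172.2   40. ] shift [0.0014 0.0003 0.0766] n 0.5
t 22.48 at [ 477.7 -172.7  101.3] op 0.546 turn [ 0.0003  0.0001 -0.    ]
[ 476.7 -172.2  105. ] shift [ 0.0013  0.0005 -0.0047] n 0.1
[466.  216.1 105. ] shift [ 0.0588  0.4826 -0.0038] n 6.2
[466.  216.1  55. ] shift [0.0588 0.4825 0.0587] n 0.8
```

Emit:
{"fn": "move_arm", "kwargs": {"deltas": [[[0.001,0.0003,0.039],[0,0,0],0.55],[[0.001,0.0003,0.0766],[0,0,0],0.55],[[0.001,0.0003,0.0766],[0,0,0],0.55],[[0.001,0.0003,0.0766],[0,0,0],0.4],[[0.001,0.0003,0.0766],[0,0,0],0.3],[[0.001,0.0003,0.0766],[0,0,0],0.3],[[0.001,0.0003,0.0766],[0,0,0],0.3],[[0.001,0.0003,0.0766],[0,0,0],0.3],[[0.001,0.0003,0.04],[0,0,0],0.3],[[0.001,0.0005,-0.0047],[0,0,0],0.3],[[0.0588,0.4826,-0.0038],[0,0,0],0.3],[[0.0588,0.4826,-0.0038],[0,0,0],0.3],[[0.0588,0.4826,-0.0038],[0,0,0],0.3],[[0.0588,0.4826,-0.0038],[0,0,0],0.3],[[0.0588,0.4826,-0.0038],[0,0,0],0.3],[[0.0588,0.4826,-0.0038],[0,0,0],0.3],[[0.0588,0.4826,-0.0038],[0,0,0],0.3],[[0.0588,0.4826,-0.0038],[0,0,0],0.3],[[0.0588,0.4826,0.0587],[0,0,0],0.3],[[0.0588,0.4826,0.0587],[0,0,0],0.3]]}}

```text
time: 24.98
eef_pos: [0.4645, 0.2143, 0.0522]
ee_rot: [-0.147, -3.135, -0.002]
ft_force: [0.3, -0.0, -0.5]
opening: 0.367
finger_force: 50.0
```

Emit:
{"fn": "move_arm", "kwargs": {"deltas": [[[0,0,0],[0,0,0],0.3],[[0,0,0],[0,0,0],0.3]]}}

```text
time: 25.22
eef_pos: [0.4664, 0.2151, 0.0559]
ee_rot: [0.144, 3.137, 0.002]
ft_force: [1.1, -0.1, -0.5]
opening: 0.366
finger_force: 50.0
```

```bash
python3 - <<'E'
from plan import *
c=car(0,32.5); plan([(*c,48),(*c,44)])
E
```

```text
t 25.23 at [466.4 215.1  55.9] op 0.366 turn [ 0.0003  0.0002 -0.0002]
[466.  216.1  48. ] shift [0.0007 0.0012 0.0099] n 0.1
[466.  216.1  44. ] shift [0.0007 0.0012 0.0149] n 0.1
```

Emit:
{"fn": "move_arm", "kwargs": {"deltas": [[[0.0007,0.001,0.004],[0,0,0],0.3],[[0.0007,0.001,0.008],[0,0,0],0.3],[[0.0007,0.001,0.012],[0,0,0],0.3],[[0.0007,0.001,0.0145],[0,0,0],0.3],[[0.0007,0.001,0.0145],[0,0,0],0.3]]}}

```text
time: 25.85
eef_pos: [0.466, 0.2169, 0.0456]
ee_rot: [0.141, 3.137, 0.002]
ft_force: [-5.0, -3.3, 13.9]
opening: 0.365
finger_force: 50.0
```

Emit:
{"fn": "move_arm", "kwargs": {"deltas": [[[0.001,-0.0005,-0.001],[0,0,0],0.3],[[0.002,-0.001,-0.001],[0,0,0],0.3],[[0.003,-0.0015,-0.001],[0,0,0],0.3],[[0.003,-0.0015,-0.001],[0,0,0],0.3]]}}

```text
time: 26.35
eef_pos: [0.4654, 0.2168, 0.0458]
ee_rot: [0.142, 3.132, 0.006]
ft_force: [2.9, -0.1, 5.8]
opening: 0.363
finger_force: 50.0
```

Emit:
{"fn": "move_arm", "kwargs": {"deltas": [[[-0.001,0,0.001],[0,0,0],0.3],[[-0.001,0,0.001],[0,0,0],0.3],[[-0.001,0,0.001],[0,0,0],0.45],[[-0.001,0,0.001],[0,0,0],0.55],[[-0.001,0,0.001],[0,0,0],0.55],[[-0.001,0,-0.035],[0,0,0],0.55],[[-0.001,0,-0.071],[0,0,0],0.55],[[-0.001,0,-0.071],[0,0,0],0.55],[[-0.0578,-0.36,-0.071],[0,0,0],0.55],[[-0.0578,-0.36,-0.071],[0,0,0],0.55],[[-0.0578,-0.36,-0.071],[0,0,0],0.55],[[-0.0578,-0.36,-0.071],[0,0,0],0.55],[[-0.0578,-0.36,-0.071],[0,0,0],0.55],[[-0.0578,-0.36,-0.071],[0,0,0],0.55],[[-0.0578,-0.36,-0.071],[0,0,0],0.55]]}}

```text
time: 28.22
eef_pos: [0.4816, -0.0744, 0.0991]
ee_rot: [-0.143, -3.136, -0.005]
ft_force: [-0.2, 0.5, 0.0]
opening: 0.554
finger_force: 0.0
```

```bash
python3 -W ignore - <<'E'
from m import *
T,D=pic('top','t10'); S,DS=pic('side','s10'); check('top',D);check('side',DS)
print([m for m in mounts('top',T,.041).tolist() if 380<m[0]<560 and abs(m[1])<300])
E
```

```text
top [465.3 216.2  17.1 465.4 216.9  44. ] 69 z 42.1 slope deg [0.6 1.3]
top [418.3 219.8  16.8 418.3 221.2  43.9] 68 z 42.1 slope deg [-1.1  1.3]
side [467.9 272.    6.8 468.7 271.   49.8] 49 z 44.9 slope deg [21.4  3.9]
side [462.3 211.3  16.9 461.2 209.7  43.7] 67 z 41.8 slope deg [11.2 15.2]
side [417.6 217.2  17.8 418.2 217.8  43.5] 52 z 43.1 slope deg [ 1.3 -0.7]
[[418.1, 217.5, 33.0, 33.1], [464.1, 214.4, 34.8, 30.6], [483.6, -68.5, 91.5, 46.0], [530.1, 2.9, 28.5, 55.7]]
```

```bash
sed -i 's/C0=np.array(\[463.4,183.7\])/C0=np.array([462.6,183.6])/' plan.py
cat > nxt.py <<'E'
import sys; from plan import *; from m import *
x,y=map(float,sys.argv[1:3]); a=mould(x,y); c=car(x,y)
plan([(*a,105),(*a,40.5),(*c,105),(*c,55)])
E
python3 -W ignore - <<'E'
from plan import *
from m import *
z=np.load('pics/s10.npz'); print(tops('side',z['D'],.031,.045,(.35,.56,-.3,-.12)))
z=np.load('pics/t10.npz'); print([m for m in mounts('top',z['I'],.037).tolist() if 380<m[0]<560 and -300<m[1]<-130])
E
python3 nxt.py 50 32.5
```

```text
[[ 525.8 -178.1   18.6  523.9 -178.9   38.5]
 [ 519.3 -243.6   18.7  518.1 -244.6   38. ]
 [ 470.2 -239.3   18.4  468.5 -239.9   38.2]
 [ 420.5 -234.6   18.8  418.7 -235.4   38.1]]
[]
t 28.32 at [482.1 -73.8  99.6] op 0.554 turn [ 0.0004 -0.0002  0.0002]
[ 526.5 -176.8  105. ] shift [-0.0668 -0.1233 -0.0071] n 1.8
[ 526.5 -176.8   40.5] shift [-0.0669 -0.1235  0.0735] n 1.0
[515. 212. 105.] shift [-0.0092  0.3595 -0.0058] n 6.3
[515. 212.  55.] shift [-0.0093  0.3594  0.0567] n 0.8
```

Emit:
{"fn": "move_arm", "kwargs": {"deltas": [[[-0.067,-0.1235,-0.007],[0,0,0],0.55],[[-0.067,-0.1235,-0.007],[0,0,0],0.55],[[-0.067,-0.1235,-0.007],[0,0,0],0.55],[[-0.067,-0.1235,0.035],[0,0,0],0.55],[[-0.067,-0.1235,0.0735],[0,0,0],0.55],[[-0.067,-0.1235,0.0735],[0,0,0],0.55],[[-0.067,-0.1235,0.0735],[0,0,0],0.4],[[-0.067,-0.1235,0.0735],[0,0,0],0.3],[[-0.067,-0.1235,0.0735],[0,0,0],0.3],[[-0.067,-0.1235,0.0735],[0,0,0],0.3],[[-0.067,-0.1235,0.0735],[0,0,0],0.3],[[-0.067,-0.1235,0.035],[0,0,0],0.3],[[-0.067,-0.1235,-0.006],[0,0,0],0.3],[[-0.0093,0.3595,-0.006],[0,0,0],0.3],[[-0.0093,0.3595,-0.006],[0,0,0],0.3],[[-0.0093,0.3595,-0.006],[0,0,0],0.3],[[-0.0093,0.3595,-0.006],[0,0,0],0.3],[[-0.0093,0.3595,-0.006],[0,0,0],0.3],[[-0.0093,0.3595,-0.006],[0,0,0],0.3],[[-0.0093,0.3595,-0.006],[0,0,0],0.3]]}}

```text
time: 30.82
eef_pos: [0.5157, 0.2137, 0.1059]
ee_rot: [0.135, 3.137, 0.003]
ft_force: [-0.7, 0.0, -1.0]
opening: 0.364
finger_force: 50.0
```

Emit:
{"fn": "move_arm", "kwargs": {"deltas": [[[0,0,0.03],[0,0,0],0.3],[[0,0,0.06],[0,0,0],0.3],[[0,0,0.06],[0,0,0],0.3],[[0,0,0.065],[0,0,0],0.3],[[0,0,0.07],[0,0,0],0.3],[[0,0,0.0735],[0,0,0],0.3],[[0,0,0.0735],[0,0,0],0.3]]}}

```text
time: 31.7
eef_pos: [0.5171, 0.2106, 0.0477]
ee_rot: [0.142, 3.136, 0.003]
ft_force: [0.1, -1.1, 1.9]
opening: 0.362
finger_force: 50.0
```

```bash
python3 nxt.py 50 32.5 | tail -1
```

```text
[515. 212.  55.] shift [ 0.0028  0.0016 -0.0091] n 0.8
```

Emit:
{"fn": "move_arm", "kwargs": {"deltas": [[[0.001,0.001,0],[0,0,0],0.3],[[0.0025,0.0015,0.001],[0,0,0],0.3],[[0.0025,0.0015,0.0025],[0,0,0],0.3],[[0.0025,0.0015,0.0035],[0,0,0],0.3],[[0.0025,0.0015,0.0035],[0,0,0],0.3]]}}

```text
time: 32.33
eef_pos: [0.5169, 0.2119, 0.0472]
ee_rot: [0.142, 3.133, 0.002]
ft_force: [-0.6, -4.4, 13.8]
opening: 0.359
finger_force: 50.0
```

Emit:
{"fn": "move_arm", "kwargs": {"deltas": [[[0,0,-0.005],[0,0,0],0.3],[[0,0,-0.005],[0,0,0],0.3],[[0,0,-0.005],[0,0,0],0.3]]}}

```text
time: 32.7
eef_pos: [0.5148, 0.2123, 0.0482]
ee_rot: [0.142, 3.137, 0.004]
ft_force: [2.6, 0.4, 1.3]
opening: 0.361
finger_force: 50.0
```

```bash
python3 - <<'E'
from plan import *
c=car(50,32.5); plan([(*c,50)]); print(env.get_obs()['ft_force'].round(1))
I,D=pic('side','s11'); p=env.get_obs()['eef_pos']
u=proj('side',[[p[0],p[1],.04]])[0].astype(int)
f=lambda I,p,s=32:cv2.resize(I[p[1]-s:p[1]+s,p[0]-s:p[0]+s],(560,560),interpolation=cv2.INTER_CUBIC)
cv2.imwrite('pics/j11.png',f(I,u)[:,:,::-1])
E
```

```text
t 32.7 at [514.8 212.3  48.2] op 0.361 turn [0.0004 0.0003 0.    ]
[515. 212.  50.] shift [-0.0003 -0.0003 -0.0023] n 0.0
[2.6 0.4 1.3]
```

View pics/j11.png

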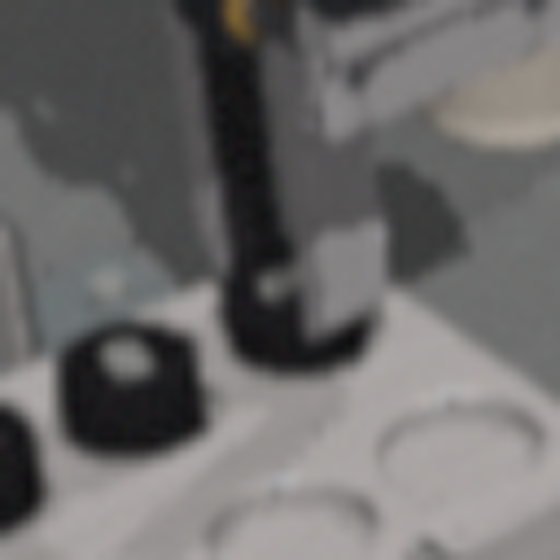

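The mount in the third pocket is at about (300,320) in the crop, slightly above its final height. Its seated neighbours are at (130,390) and further left. I'll lower it again.

Emit:
{"fn": "move_arm", "kwargs": {"deltas": [[[0.0,0,0.002],[0,0,0],0.3],[[0.0,0,0.004],[0,0,0],0.3],[[0.0,0,0.005],[0,0,0],0.3],[[0,0,0.005],[0,0,0],0.3]]}}

```text
time: 33.25
eef_pos: [0.5157, 0.2123, 0.0472]
ee_rot: [0.142, 3.136, 0.003]
ft_force: [-2.5, -2.4, 16.9]
opening: 0.364
finger_force: 50.0
```

Emit:
{"fn": "move_arm", "kwargs": {"deltas": [[[0,0,-0.002],[0,0,0],0.3],[[0,0,-0.002],[0,0,0],0.45],[[0,0,-0.002],[0,0,0],0.55],[[0,0,-0.002],[0,0,0],0.55],[[0,0,-0.035],[0,0,0],0.55],[[0,0,-0.071],[0,0,0],0.55],[[0,0,-0.071],[0,0,0],0.55],[[0.05,-0.36,-0.071],[0,0,0],0.55],[[0.05,-0.36,-0.071],[0,0,0],0.55],[[0.05,-0.36,-0.071],[0,0,0],0.55],[[0.05,-0.36,-0.071],[0,0,0],0.55],[[0.05,-0.36,-0.071],[0,0,0],0.55],[[0.05,-0.36,-0.071],[0,0,0],0.55],[[0.05,-0.36,-0.071],[0,0,0],0.55],[[0.05,-0.36,-0.071],[0,0,0],0.55]]}}

```text
time: 35.12
eef_pos: [0.4483, -0.0699, 0.0999]
ee_rot: [-0.139, -3.138, -0.004]
ft_force: [-0.4, -0.3, -0.5]
opening: 0.547
finger_force: 0.0
```

```bash
cat > chk.py <<'E'
from m import *
import time
k=str(int(time.time()))
T,D=pic('top','t'+k); S,DS=pic('side','s'+k); check('top',D); print('side mould',tops('side',DS,.031,.045,(.35,.56,-.3,-.12))[:,:3].tolist())
E
python3 -W ignore chk.py; python3 nxt.py 50 -32.5
```

```text
top [514.3 213.1  17.6 515.3 213.4  44.1] 66 z 42.3 slope deg [3.8 0.5]
top [465.1 218.   17.2 464.5 218.6  43.6] 66 z 42.0 slope deg [-2.   1.1]
top [419.  219.8  17.4 417.5 221.   44.1] 69 z 42.5 slope deg [0.1 1.8]
side mould [[519.4, -243.5, 18.7], [469.4, -238.7, 18.5], [420.0, -233.9, 18.4]]
t 35.23 at [448.6 -70.  100.2] op 0.548 turn [0.0003 0.0001 0.0003]
[ 520.6 -241.5  105. ] shift [-0.1087 -0.2055 -0.0064] n 3.0
[ 520.6 -241.5   40.5] shift [-0.1087 -0.2057  0.0742] n 1.0
[509.9 147.2 105. ] shift [-0.0523  0.2773 -0.0054] n 6.3
[509.9 147.2  55. ] shift [-0.0523  0.2772  0.0571] n 0.8
```

Emit:
{"fn": "move_arm", "kwargs": {"deltas": [[[-0.1087,-0.2055,-0.006],[0,0,0],0.55],[[-0.1087,-0.2055,-0.006],[0,0,0],0.55],[[-0.1087,-0.2055,-0.006],[0,0,0],0.55],[[-0.1087,-0.2055,-0.006],[0,0,0],0.55],[[-0.1087,-0.2055,0.035],[0,0,0],0.55],[[-0.1087,-0.2055,0.074],[0,0,0],0.55],[[-0.1087,-0.2055,0.074],[0,0,0],0.55],[[-0.1087,-0.2055,0.074],[0,0,0],0.4],[[-0.1087,-0.2055,0.074],[0,0,0],0.3],[[-0.1087,-0.2055,0.074],[0,0,0],0.3],[[-0.1087,-0.2055,0.074],[0,0,0],0.3],[[-0.1087,-0.2055,0.074],[0,0,0],0.3]]}}

```text
time: 36.72
eef_pos: [0.5211, -0.2428, 0.0424]
ee_rot: [0.143, 3.136, 0.003]
ft_force: [-0.5, 3.0, 6.4]
opening: 0.36
finger_force: 50.0
```

```bash
python3 nxt.py 50 -32.5; python3 -c "
from h import *
print(env.get_obs()['ft_force'].round(1))"
```

```text
t 36.73 at [ 521.1 -242.8   42.4] op 0.36 turn [ 0.0003  0.0004 -0.    ]
[ 520.6 -241.5  105. ] shift [ 0.0005  0.0017 -0.0782] n 1.0
[ 520.6 -241.5   40.5] shift [0.0007 0.0015 0.0024] n 1.0
[509.9 147.2 105. ] shift [ 0.058   0.4844 -0.0775] n 6.3
[509.9 147.2  55. ] shift [ 0.0581  0.4842 -0.015 ] n 0.8
[-0.5  3.   6.4]
```

Emit:
{"fn": "move_arm", "kwargs": {"deltas": [[[0,0,-0.04],[0,0,0],0.3],[[0,0,-0.078],[0,0,0],0.3],[[0.058,0.4844,-0.0775],[0,0,0],0.3],[[0.058,0.4844,-0.0775],[0,0,0],0.3],[[0.058,0.4844,-0.0775],[0,0,0],0.3],[[0.058,0.4844,-0.0775],[0,0,0],0.3],[[0.058,0.4844,-0.0775],[0,0,0],0.3],[[0.058,0.4844,-0.0775],[0,0,0],0.3],[[0.058,0.4844,-0.0775],[0,0,0],0.3],[[0.058,0.4844,-0.0775],[0,0,0],0.3],[[0.058,0.4844,-0.04],[0,0,0],0.3],[[0.058,0.4844,-0.015],[0,0,0],0.3],[[0.058,0.4844,-0.015],[0,0,0],0.3],[[0.058,0.4844,-0.015],[0,0,0],0.3],[[0.058,0.4844,-0.015],[0,0,0],0.3]]}}

```text
time: 38.6
eef_pos: [0.5099, 0.1468, 0.0546]
ee_rot: [0.144, 3.136, 0.003]
ft_force: [0.4, -1.2, -0.2]
opening: 0.368
finger_force: 49.8
```

```bash
python3 - <<'E'
from plan import *
c=car(50,-32.5); plan([(*c,46.5)])
E
```

```text
t 38.6 at [509.9 146.8  54.6] op 0.368 turn [ 0.0003  0.0004 -0.0001]
[509.9 147.2  46.5] shift [0.0001 0.0006 0.0102] n 0.1
```

Emit:
{"fn": "move_arm", "kwargs": {"deltas": [[[0,0.0005,0.005],[0,0,0],0.3],[[0,0.0005,0.008],[0,0,0],0.3],[[0,0.0005,0.01],[0,0,0],0.3],[[0,0.0005,0.0105],[0,0,0],0.3],[[0,0.0005,0.0105],[0,0,0],0.3]]}}

```text
time: 39.22
eef_pos: [0.5094, 0.1479, 0.0459]
ee_rot: [0.142, 3.137, 0.003]
ft_force: [-0.9, 0.8, 4.8]
opening: 0.367
finger_force: 49.9
```

Emit:
{"fn": "move_arm", "kwargs": {"deltas": [[[0,0,0],[0,0,0],0.45],[[0,0,0],[0,0,0],0.55],[[0,0,0],[0,0,0],0.55],[[0,0,-0.035],[0,0,0],0.55],[[0,0,-0.071],[0,0,0],0.55],[[0,0,-0.071],[0,0,0],0.55],[[0.05,-0.28,-0.071],[0,0,0],0.55],[[0.05,-0.28,-0.071],[0,0,0],0.55],[[0.05,-0.28,-0.071],[0,0,0],0.55],[[0.05,-0.28,-0.071],[0,0,0],0.55],[[0.05,-0.28,-0.071],[0,0,0],0.55],[[0.05,-0.28,-0.071],[0,0,0],0.55],[[0.05,-0.28,-0.071],[0,0,0],0.55]]}}

```text
time: 40.85
eef_pos: [0.4489, -0.0705, 0.1012]
ee_rot: [0.14, 3.138, 0.004]
ft_force: [-0.2, 0.4, -0.3]
opening: 0.552
finger_force: 0.0
```

```bash
python3 -W ignore chk.py; python3 nxt.py 0 -32.5
```

```text
top [513.1 213.8  17.6 513.8 214.7  43.8] 67 z 42.0 slope deg [ 2.1 -1. ]
top [508.8 147.2  16.9 509.4 147.5  43.7] 62 z 42.1 slope deg [-0.8  3.8]
top [464.6 217.6  16.8 463.7 216.5  43.7] 65 z 41.9 slope deg [-1.6  2.2]
top [419.1 219.4  16.7 418.7 220.2  43.9] 71 z 42.2 slope deg [-3.   2.1]
side mould [[470.3, -239.3, 18.9], [419.7, -234.1, 18.6]]
t 40.95 at [449.1 -70.6 101.4] op 0.551 turn [0.0003 0.0001 0.0003]
[ 470.9 -237.   105. ] shift [-0.0455 -0.2047 -0.0049] n 2.7
[ 470.9 -237.    40.5] shift [-0.0454 -0.2049  0.0757] n 1.0
[460.  151.2 105. ] shift [ 0.011   0.2774 -0.0039] n 6.3
[460.  151.2  55. ] shift [0.011  0.2773 0.0586] n 0.8
```

Emit:
{"fn": "move_arm", "kwargs": {"deltas": [[[-0.0455,-0.205,-0.005],[0,0,0],0.55],[[-0.0455,-0.205,-0.005],[0,0,0],0.55],[[-0.0455,-0.205,-0.005],[0,0,0],0.55],[[-0.0455,-0.205,-0.005],[0,0,0],0.55],[[-0.0455,-0.205,0.035],[0,0,0],0.55],[[-0.0455,-0.205,0.0755],[0,0,0],0.55],[[-0.0455,-0.205,0.0755],[0,0,0],0.55],[[-0.0455,-0.205,0.0755],[0,0,0],0.4],[[-0.0455,-0.205,0.0755],[0,0,0],0.3],[[-0.0455,-0.205,0.0755],[0,0,0],0.3],[[-0.0455,-0.205,0.0755],[0,0,0],0.3],[[-0.0455,-0.205,0.0755],[0,0,0],0.3]]}}

```text
time: 42.45
eef_pos: [0.4713, -0.2383, 0.0423]
ee_rot: [0.143, 3.136, 0.003]
ft_force: [0.8, 3.2, 6.1]
opening: 0.361
finger_force: 50.0
```

```bash
python3 nxt.py 0 -32.5
```

```text
t 42.45 at [ 471.3 -238.3   42.3] op 0.361 turn [ 0.0003  0.0004 -0.    ]
[ 470.9 -237.   105. ] shift [ 0.0006  0.0018 -0.0783] n 1.0
[ 470.9 -237.    40.5] shift [0.0008 0.0017 0.0023] n 1.0
[460.  151.2 105. ] shift [ 0.0581  0.4838 -0.0776] n 6.3
[460.  151.2  55. ] shift [ 0.0583  0.4837 -0.0151] n 0.8
```

Same pattern as the last mount, including the final lowering in the same call.

Emit:
{"fn": "move_arm", "kwargs": {"deltas": [[[0,0,-0.04],[0,0,0],0.3],[[0,0,-0.078],[0,0,0],0.3],[[0.058,0.484,-0.0775],[0,0,0],0.3],[[0.058,0.484,-0.0775],[0,0,0],0.3],[[0.058,0.484,-0.0775],[0,0,0],0.3],[[0.058,0.484,-0.0775],[0,0,0],0.3],[[0.058,0.484,-0.0775],[0,0,0],0.3],[[0.058,0.484,-0.0775],[0,0,0],0.3],[[0.058,0.484,-0.0775],[0,0,0],0.3],[[0.058,0.484,-0.0775],[0,0,0],0.3],[[0.058,0.484,-0.04],[0,0,0],0.3],[[0.058,0.484,-0.015],[0,0,0],0.3],[[0.058,0.484,-0.015],[0,0,0],0.3],[[0.058,0.484,-0.015],[0,0,0],0.3],[[0.058,0.484,-0.015],[0,0,0],0.3]]}}

```text
time: 44.32
eef_pos: [0.46, 0.1509, 0.0545]
ee_rot: [0.144, 3.136, 0.003]
ft_force: [0.2, 0.3, 0.1]
opening: 0.364
finger_force: 49.9
```

```bash
python3 - <<'E'
from plan import *
c=car(0,-32.5); plan([(*c,46.5)])
E
```

```text
t 44.33 at [460.  150.9  54.5] op 0.364 turn [ 0.0003  0.0003 -0.0001]
[460.  151.2  46.5] shift [0.     0.0004 0.01  ] n 0.1
```

Emit:
{"fn": "move_arm", "kwargs": {"deltas": [[[0,0.0004,0.005],[0,0,0],0.3],[[0,0.0004,0.008],[0,0,0],0.3],[[0,0.0004,0.01],[0,0,0],0.3],[[0,0.0004,0.0105],[0,0,0],0.3],[[0,0.0004,0.0105],[0,0,0],0.3]]}}

```text
time: 44.95
eef_pos: [0.4596, 0.1519, 0.046]
ee_rot: [0.142, 3.137, 0.003]
ft_force: [-1.7, -0.2, 5.3]
opening: 0.364
finger_force: 49.9
```

Emit:
{"fn": "move_arm", "kwargs": {"deltas": [[[0,0,0],[0,0,0],0.45],[[0,0,0],[0,0,0],0.55],[[0,0,0],[0,0,0],0.55],[[0,0,-0.035],[0,0,0],0.55],[[0,0,-0.071],[0,0,0],0.55],[[0,0,-0.071],[0,0,0],0.55],[[0.02,-0.28,-0.071],[0,0,0],0.55],[[0.02,-0.28,-0.071],[0,0,0],0.55],[[0.02,-0.28,-0.071],[0,0,0],0.55],[[0.02,-0.28,-0.071],[0,0,0],0.55],[[0.02,-0.28,-0.071],[0,0,0],0.55],[[0.02,-0.28,-0.071],[0,0,0],0.55],[[0.02,-0.28,-0.071],[0,0,0],0.55]]}}

```text
time: 46.58
eef_pos: [0.4228, -0.0687, 0.1011]
ee_rot: [-0.14, -3.138, -0.004]
ft_force: [-0.2, 0.7, -0.2]
opening: 0.551
finger_force: 0.0
```

```bash
python3 -W ignore chk.py; python3 nxt.py -50 -32.5
```

```text
top [514.5 214.   17.1 515.9 212.7  43.8] 63 z 41.9 slope deg [ 1.2 -1.4]
top [509.1 147.7  16.2 510.3 148.5  43.8] 63 z 42.1 slope deg [6.6 0.2]
top [465.3 217.1  17.4 463.4 217.4  43.7] 66 z 42.4 slope deg [-2.6  0.8]
top [459.7 152.6  16.8 461.7 151.9  43.7] 67 z 42.4 slope deg [ 1.  -1.9]
top [418.6 219.6  16.6 417.8 220.9  44.2] 68 z 42.0 slope deg [0.1 0.7]
side mould [[420.6, -234.9, 18.5]]
t 46.67 at [423.  -68.8 101.4] op 0.55 turn [0.0003 0.0001 0.0003]
[ 421.1 -232.4  105. ] shift [-0.0156 -0.204  -0.0049] n 2.6
[ 421.1 -232.4   40.5] shift [-0.0156 -0.2041  0.0757] n 1.0
[410.2 155.2 105. ] shift [ 0.0408  0.2774 -0.004 ] n 6.3
[410.2 155.2  55. ] shift [0.0408 0.2773 0.0585] n 0.8
```

Emit:
{"fn": "move_arm", "kwargs": {"deltas": [[[-0.0155,-0.204,-0.005],[0,0,0],0.55],[[-0.0155,-0.204,-0.005],[0,0,0],0.55],[[-0.0155,-0.204,-0.005],[0,0,0],0.55],[[-0.0155,-0.204,-0.005],[0,0,0],0.55],[[-0.0155,-0.204,0.035],[0,0,0],0.55],[[-0.0155,-0.204,0.0755],[0,0,0],0.55],[[-0.0155,-0.204,0.0755],[0,0,0],0.55],[[-0.0155,-0.204,0.0755],[0,0,0],0.4],[[-0.0155,-0.204,0.0755],[0,0,0],0.3],[[-0.0155,-0.204,0.0755],[0,0,0],0.3],[[-0.0155,-0.204,0.0755],[0,0,0],0.3],[[-0.0155,-0.204,0.0755],[0,0,0],0.3]]}}

```text
time: 48.18
eef_pos: [0.4217, -0.2337, 0.0423]
ee_rot: [0.143, 3.135, 0.002]
ft_force: [0.2, 3.2, 6.8]
opening: 0.363
finger_force: 50.0
```

```bash
python3 nxt.py -50 -32.5
```

```text
t 48.17 at [ 421.7 -233.7   42.3] op 0.363 turn [ 0.0003  0.0004 -0.    ]
[ 421.1 -232.4  105. ] shift [ 0.0007  0.0016 -0.0784] n 1.0
[ 421.1 -232.4   40.5] shift [0.0009 0.0015 0.0022] n 1.0
[410.2 155.2 105. ] shift [ 0.0582  0.4828 -0.0778] n 6.3
[410.2 155.2  55. ] shift [ 0.0584  0.4828 -0.0153] n 0.8
```

Emit:
{"fn": "move_arm", "kwargs": {"deltas": [[[0,0,-0.04],[0,0,0],0.3],[[0,0,-0.078],[0,0,0],0.3],[[0.058,0.483,-0.0775],[0,0,0],0.3],[[0.058,0.483,-0.0775],[0,0,0],0.3],[[0.058,0.483,-0.0775],[0,0,0],0.3],[[0.058,0.483,-0.0775],[0,0,0],0.3],[[0.058,0.483,-0.0775],[0,0,0],0.3],[[0.058,0.483,-0.0775],[0,0,0],0.3],[[0.058,0.483,-0.0775],[0,0,0],0.3],[[0.058,0.483,-0.0775],[0,0,0],0.3],[[0.058,0.483,-0.04],[0,0,0],0.3],[[0.058,0.483,-0.015],[0,0,0],0.3],[[0.058,0.483,-0.015],[0,0,0],0.3],[[0.058,0.483,-0.015],[0,0,0],0.3],[[0.058,0.483,-0.01],[0,0,0],0.3],[[0.058,0.483,-0.007],[0,0,0],0.3],[[0.058,0.4835,-0.0045],[0,0,0],0.3],[[0.058,0.4835,-0.0045],[0,0,0],0.3],[[0.058,0.4835,-0.0045],[0,0,0],0.3]]}}

```text
time: 50.55
eef_pos: [0.4104, 0.1554, 0.0466]
ee_rot: [0.141, 3.136, 0.0]
ft_force: [-1.4, -3.2, 9.6]
opening: 0.362
finger_force: 50.0
```

Emit:
{"fn": "move_arm", "kwargs": {"deltas": [[[0,0,-0.001],[0,0,0],0.45],[[0,0,-0.001],[0,0,0],0.55],[[0,0,-0.001],[0,0,0],0.55],[[0,0,-0.035],[0,0,0],0.55],[[0,0,-0.071],[0,0,0],0.55],[[0,0,-0.15],[0,0,0],0.55],[[0,0,-0.15],[0,0,0],0.55],[[-0.03,-0.3,-0.15],[0,0,0],0.8],[[-0.03,-0.3,-0.15],[0,0,0],0.8],[[-0.03,-0.3,-0.15],[0,0,0],0.8],[[-0.03,-0.3,-0.15],[0,0,0],0.8],[[-0.03,-0.3,-0.15],[0,0,0],0.8],[[-0.03,-0.3,-0.15],[0,0,0],0.8],[[-0.03,-0.3,-0.15],[0,0,0],0.8]]}}

```text
time: 52.3
eef_pos: [0.4112, -0.084, 0.1642]
ee_rot: [-0.139, -3.138, -0.004]
ft_force: [0.1, -0.5, -0.8]
opening: 0.798
finger_force: 0.0
```

```bash
cat > v.py <<'E'
from m import *
T,D=pic('top','t20'); S,DS=pic('side','s20'); check('top',D)
f=lambda I,x,y,w,h,k:cv2.resize(I[y:y+h,x:x+w],None,fx=k,fy=k,interpolation=cv2.INTER_CUBIC)
cv2.imwrite('pics/j20.png',np.hstack([f(T,140,205,130,110,3),f(S,130,150,130,110,3)])[:,:,::-1])
for n,D,I in(('top',D,T),('side',DS,S)):
    P=cloud(n,D); X,Y,Z=P[...,0],P[...,1],P[...,2]
    for nm,y0,y1 in(('L',.265,.32),('R',.05,.11)):
        q=P[(X>.44)&(X<.49)&(Y>y0)&(Y<y1)&(Z>.046)&(Z<.058)]*1000
        if len(q): print(n,nm,len(q),q.mean(0).round(1),q.min(0).round(1),q.max(0).round(1))
E
python3 -W ignore v.py
```

```text
top [515.4 212.3  16.4 516.6 213.3  43.9] 65 z 42.1 slope deg [-2.6  4.5]
top [510.1 147.6  17.1 509.9 149.   44.2] 66 z 42.1 slope deg [ 1.4 -0.9]
top [465.3 217.3  16.9 466.1 217.5  43.8] 67 z 42.2 slope deg [5.8 0.2]
top [460.  150.6  16.9 461.1 153.   44.1] 66 z 42.4 slope deg [-1.7 -1.8]
top [418.9 219.7  17.4 418.2 220.7  43.8] 70 z 42.2 slope deg [1.5 3.7]
top [411.2 155.7  17.1 411.1 156.1  44. ] 71 z 42.3 slope deg [-1.1  2.7]
top L 49 [472.5 289.3  52.6] [469.4 269.1  47.8] [476.3 308.6  57.1]
top R 47 [456.2  80.2  52.7] [452.1  59.9  47.2] [460.5 100.   55.4]
side L 50 [469.9 285.1  51.2] [466.4 267.3  46. ] [475.  307.5  53.9]
side R 83 [454.8  76.4  51.7] [450.6  57.1  46.2] [460.9  98.1  55.5]
```

View pics/j20.png

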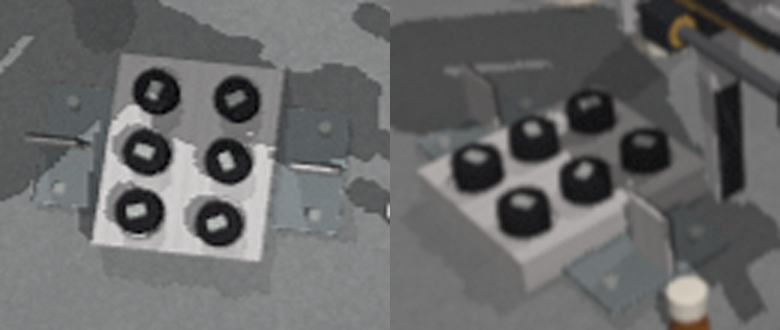

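All six mounts are seated flat. They show at (156,91), (237,98), (147,152), (228,160), (140,212) and (217,223) in the crop, and both ears are free. Next, the clamps.

```bash
python3 - <<'E'
from plan import *
plan([(665,30,190),(665,30,150)],9)
E
```

```text
t 52.4 at [411.4 -84.  164.5] op 0.8 turn [ 3.00e-04 -2.00e-04  2.11e-01]
[665.  30. 190.] shift [-0.3032  0.1699 -0.0314] n 4.5
[665.  30. 150.] shift [-0.3032  0.1698  0.0186] n 0.6
```

Emit:
{"fn": "move_arm", "kwargs": {"deltas": [[[-0.3032,0.17,-0.0314],[0,0,0.211],0.92],[[-0.3032,0.17,-0.0314],[0,0,0.211],0.92],[[-0.3032,0.17,-0.0314],[0,0,0.211],0.92],[[-0.3032,0.17,-0.0314],[0,0,0.211],0.92],[[-0.3032,0.17,-0.0314],[0,0,0.211],0.92],[[-0.3032,0.17,-0.0314],[0,0,0.211],0.92],[[-0.3032,0.17,-0.0314],[0,0,0.211],0.92],[[-0.3032,0.17,-0.0314],[0,0,0.211],0.92],[[-0.3032,0.17,-0.0314],[0,0,0.211],0.92],[[-0.3032,0.17,-0.0314],[0,0,0.211],0.92],[[-0.3032,0.17,0.0186],[0,0,0.211],0.92],[[-0.3032,0.17,0.0186],[0,0,0.211],0.92],[[-0.3032,0.17,0.0186],[0,0,0.211],0.92]]}}

```text
time: 54.02
eef_pos: [0.6657, 0.028, 0.1511]
ee_rot: [2.043, 2.386, 0.004]
ft_force: [-0.2, -0.1, 0.9]
opening: 0.92
finger_force: 0.0
```

```bash
python3 - <<'E'
from plan import *
plan([(665,30,102),(665,30,180)],9)
S,D=pic('side','s21'); u=proj('side',[[.665,.03,.1]])[0].astype(int)
cv2.imwrite('pics/j21.png',cv2.resize(S[u[1]-60:u[1]+50,u[0]-60:u[0]+90],None,fx=4,fy=4,interpolation=cv2.INTER_CUBIC)[:,:,::-1])
E
```

```text
t 54.02 at [665.7  28.  151.1] op 0.92 turn [ 0.0003 -0.0002 -0.0004]
[665.  30. 102.] shift [ 0.0026 -0.0006  0.0614] n 0.8
[665.  30. 180.] shift [ 0.0027 -0.0005 -0.0361] n 1.2
```

View pics/j21.png

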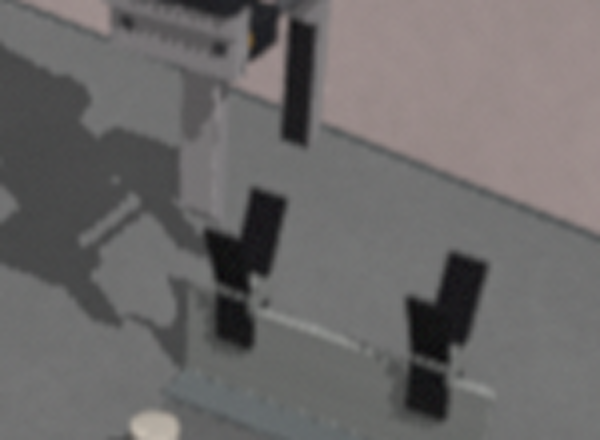

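The open fingers are above clamp0 and straddle its two tails, at about (225,240) and (265,210) in the crop. I'll descend, squeeze and lift.

Emit:
{"fn": "move_arm", "kwargs": {"deltas": [[[0.0026,-0.0006,0.03],[0,0,0],0.92],[[0.0026,-0.0006,0.0612],[0,0,0],0.92],[[0.0026,-0.0006,0.0612],[0,0,0],0.92],[[0.0026,-0.0006,0.0612],[0,0,0],0.6],[[0.0026,-0.0006,0.0612],[0,0,0],0.35],[[0.0026,-0.0006,0.0612],[0,0,0],0.1],[[0.0026,-0.0006,0.0612],[0,0,0],0.1],[[0.0026,-0.0006,0.0612],[0,0,0],0.1],[[0.0026,-0.0006,0.0612],[0,0,0],0.1],[[0.0026,-0.0006,0.0612],[0,0,0],0.1],[[0.0026,-0.0006,0.0612],[0,0,0],0.1]], "grip_force": 30}}

```text
time: 55.45
eef_pos: [0.6661, 0.0301, 0.1056]
ee_rot: [2.042, 2.384, 0.006]
ft_force: [-3.4, 0.9, 12.7]
opening: 0.2
finger_force: 30.0
```

```bash
python3 - <<'E'
from plan import *
o=env.get_obs(); p=o['eef_pos']*1000; print(o['ft_force'].round(1),o['opening']*94)
d=40
e=C0+rot(CY)@[0,105]
plan([(p[0],p[1],p[2]+d)],9)
plan([(*e,p[2]+70),(*e,p[2]-10)],-4.55)
E
```

```text
[-3.4  0.9 12.7] 18.841916772306288
t 55.45 at [666.1  30.1 105.6] op 0.2 turn [ 0.0007 -0.0001 -0.0004]
[666.1  30.1 145.6] shift [ 0.      0.0002 -0.05  ] n 0.6
t 55.45 at [666.1  30.1 105.6] op 0.2 turn [ 0.0007 -0.0002  0.0372]
[470.9 288.3 175.6] shift [ 0.3565 -0.191  -0.0882] n 5.3
[470.9 288.3  95.6] shift [ 0.3565 -0.1914  0.0118] n 1.3
```

Emit:
{"fn": "move_arm", "kwargs": {"deltas": [[[0,0,-0.012],[0,0,0],0.1],[[0,0,-0.03],[0,0,0],0.1],[[0,0,-0.06],[0,0,0],0.1],[[0,0,-0.088],[0,0,0],0.1],[[0,0,-0.088],[0,0,0],0.1],[[0.3565,-0.191,-0.088],[0,0,0.037],0.1],[[0.3565,-0.191,-0.088],[0,0,0.037],0.1],[[0.3565,-0.191,-0.088],[0,0,0.037],0.1],[[0.3565,-0.191,-0.088],[0,0,0.037],0.1],[[0.3565,-0.191,-0.088],[0,0,0.037],0.1],[[0.3565,-0.191,-0.088],[0,0,0.037],0.1],[[0.3565,-0.191,-0.088],[0,0,0.037],0.1],[[0.3565,-0.191,-0.088],[0,0,0.037],0.1],[[0.3565,-0.191,-0.088],[0,0,0.037],0.1]]}}

```text
time: 57.2
eef_pos: [0.4709, 0.287, 0.1719]
ee_rot: [-2.309, -2.13, -0.003]
ft_force: [0.1, 0.3, -0.5]
opening: 0.209
finger_force: 30.0
```

```bash
python3 - <<'E'
from plan import *
o=env.get_obs(); e=C0+rot(CY)@[0,105]; print(o['ft_force'].round(1),o['opening']*94)
plan([(*e,130),(*e,96)],-4.55)
S,D=pic('side','s22'); u=proj('side',[[.471,.288,.1]])[0].astype(int); print(u)
cv2.imwrite('pics/j22.png',cv2.resize(S[max(0,u[1]-70):u[1]+60,max(0,u[0]-60):u[0]+80],None,fx=4,fy=4,interpolation=cv2.INTER_CUBIC)[:,:,::-1])
E
```

```text
[ 0.1  0.3 -0.5] 19.61208146891506
t 57.2 at [470.9 287.  171.9] op 0.209 turn [ 0.0002 -0.0002 -0.0002]
[470.9 288.3 130. ] shift [ 0.0015 -0.0001  0.0524] n 0.7
[470.9 288.3  96. ] shift [ 0.0014 -0.0002  0.0949] n 0.5
[154 156]
```

View pics/j22.png

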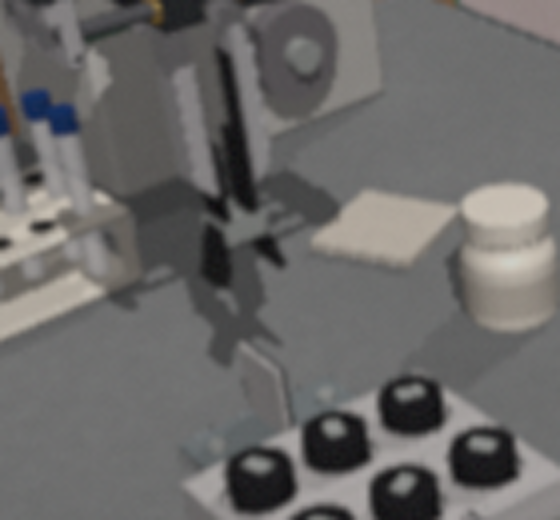

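The clamp is held upright with its jaws open at about (240,240) in the crop, above the left ear at (265,385). I'll lower it onto the ear.

Emit:
{"fn": "move_arm", "kwargs": {"deltas": [[[0.0014,-0.0001,0.03],[0,0,0],0.1],[[0.0014,-0.0001,0.055],[0,0,0],0.1],[[0.0014,-0.0001,0.075],[0,0,0],0.1],[[0.0014,-0.0001,0.085],[0,0,0],0.1],[[0.0014,-0.0001,0.092],[0,0,0],0.1],[[0.0014,-0.0001,0.0945],[0,0,0],0.1],[[0.0014,-0.0001,0.0945],[0,0,0],0.1]]}}

```text
time: 58.12
eef_pos: [0.4702, 0.2898, 0.0969]
ee_rot: [-2.306, -2.133, -0.004]
ft_force: [-0.4, 0.4, -0.3]
opening: 0.206
finger_force: 30.0
```

No contact yet, so I'll go down slowly until the stop bar touches.

Emit:
{"fn": "move_arm", "kwargs": {"deltas": [[[0,0,0.001],[0,0,0],0.1],[[0,0,0.002],[0,0,0],0.1],[[0,0,0.003],[0,0,0],0.1],[[0,0,0.003],[0,0,0],0.1]]}}

```text
time: 58.62
eef_pos: [0.4703, 0.2899, 0.0956]
ee_rot: [-2.306, -2.133, -0.004]
ft_force: [-1.9, -0.4, 6.5]
opening: 0.204
finger_force: 30.0
```

Emit:
{"fn": "move_arm", "kwargs": {"deltas": [[[0,0,0.0008],[0,0,0],0.1],[[0,0,0.0008],[0,0,0],0.1],[[0,0,0.0008],[0,0,0],0.35],[[0,0,0.0008],[0,0,0],0.6],[[0,0,0.0008],[0,0,0],0.92],[[0,0,0.0008],[0,0,0],0.92],[[0,0,0.0008],[0,0,0],0.92],[[0,0,0.0008],[0,0,0],0.92],[[0,0,-0.03],[0,0,0],0.92],[[0,0,-0.1],[0,0,0],0.92],[[0,0,-0.1],[0,0,0],0.92],[[0,0,-0.1],[0,0,0],0.92]]}}

```text
time: 60.12
eef_pos: [0.4696, 0.2894, 0.1739]
ee_rot: [-2.306, -2.133, -0.003]
ft_force: [0.1, -0.5, -0.1]
opening: 0.921
finger_force: 0.0
```

```bash
python3 - <<'E'
from plan import *
plan([(682.4,-82.5,180),(682.4,-82.5,150)],9)
for n in('side','top'):
    S,D=pic(n,n+'23'); P=cloud(n,D)*1000; X,Y,Z=P[...,0],P[...,1],P[...,2]
    dk=(S.max(2)<70)
    q=P[dk&(X>430)&(X<515)&(Y>260)&(Y<320)&(Z>60)&(Z<118)]; print(n,'cl',len(q),np.percentile(q,[2,50,98],axis=0).round(1).tolist() if len(q) else '')
    if n=='top':
        q=P[dk&(X>640)&(X<720)&(Y>-110)&(Y<-60)&(Z>100)&(Z<130)]; print('c1',np.percentile(q,[2,50,98],axis=0).round(1).tolist())
    if n=='side': cv2.imwrite('pics/j23.png',cv2.resize(S[110:230,110:250],None,fx=4,fy=4,interpolation=cv2.INTER_CUBIC)[:,:,::-1])
E
```

```text
t 60.12 at [469.6 289.4 173.9] op 0.921 turn [ 0.0001 -0.0003 -0.0374]
[682.4 -82.5 180. ] shift [-0.4427  0.3015 -0.0082] n 6.9
[682.4 -82.5 150. ] shift [-0.4427  0.3015  0.0293] n 0.5
side cl 192 [[445.0, 275.2, 64.1], [483.2, 284.6, 92.2], [495.5, 296.1, 110.9]]
top cl 168 [[448.0, 279.0, 70.0], [482.1, 289.0, 93.3], [497.0, 300.1, 111.8]]
c1 [[657.9, -92.9, 100.8], [702.5, -80.0, 115.7], [708.7, -69.1, 122.1]]
```

View pics/j23.png

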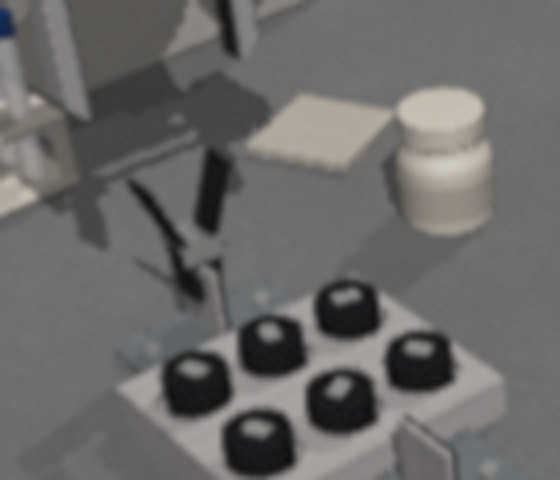

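The clamp sits on the left ear at about (200,240) in the crop, with its tails at 111 mm, the same 2 mm camera bias as on the rail, so it is fully down. Now clamp1.

Emit:
{"fn": "move_arm", "kwargs": {"deltas": [[[-0.4427,0.3015,-0.0082],[0,0,-0.0374],0.92],[[-0.4427,0.3015,-0.0082],[0,0,-0.0374],0.92],[[-0.4427,0.3015,-0.0082],[0,0,-0.0374],0.92],[[-0.4427,0.3015,-0.0082],[0,0,-0.0374],0.92],[[-0.4427,0.3015,-0.0082],[0,0,-0.0374],0.92],[[-0.4427,0.3015,-0.0082],[0,0,-0.0374],0.92],[[-0.4427,0.3015,-0.0082],[0,0,-0.0374],0.92],[[-0.4427,0.3015,-0.0082],[0,0,-0.0374],0.92],[[-0.4427,0.3015,-0.0082],[0,0,-0.0374],0.92],[[-0.4427,0.3015,-0.0082],[0,0,-0.0374],0.92],[[-0.4427,0.3015,0.0293],[0,0,-0.0374],0.92],[[-0.4427,0.3015,0.0293],[0,0,-0.0374],0.92],[[-0.4427,0.3015,0.0293],[0,0,-0.0374],0.92]]}}

```text
time: 61.85
eef_pos: [0.6827, -0.0815, 0.1509]
ee_rot: [-2.039, -2.39, -0.003]
ft_force: [0.2, -0.1, 0.2]
opening: 0.924
finger_force: 0.0
```

```bash
python3 - <<'E'
from plan import *
plan([(682.4,-82,103)],9)
E
```

```text
t 61.85 at [682.7 -81.5 150.9] op 0.924 turn [ 0.0002 -0.0002  0.0002]
[682.4 -82.  103. ] shift [-0.0007 -0.0005  0.0599] n 0.8
```

Emit:
{"fn": "move_arm", "kwargs": {"deltas": [[[-0.0007,-0.0005,0.03],[0,0,0],0.92],[[-0.0007,-0.0005,0.06],[0,0,0],0.92],[[-0.0007,-0.0005,0.06],[0,0,0],0.92],[[-0.0007,-0.0005,0.06],[0,0,0],0.6],[[-0.0007,-0.0005,0.06],[0,0,0],0.35],[[-0.0007,-0.0005,0.06],[0,0,0],0.1],[[-0.0007,-0.0005,0.06],[0,0,0],0.1],[[-0.0007,-0.0005,0.06],[0,0,0],0.1],[[-0.0007,-0.0005,0.06],[0,0,0],0.1],[[-0.0007,-0.0005,0.06],[0,0,0],0.1],[[-0.0007,-0.0005,0.06],[0,0,0],0.1]], "grip_force": 30}}

```text
time: 63.22
eef_pos: [0.6839, -0.0833, 0.1064]
ee_rot: [2.038, 2.386, 0.006]
ft_force: [-2.9, 0.8, 12.5]
opening: 0.206
finger_force: 30.0
```

```bash
python3 - <<'E'
from plan import *
o=env.get_obs(); p=o['eef_pos']*1000; print(o['ft_force'].round(1),o['opening']*94)
e=C0+rot(CY)@[0,-105]
plan([(*e,176)],-4.55)
E
```

```text
[-2.9  0.8 12.5] 19.339144057889644
t 63.23 at [683.9 -83.3 106.4] op 0.206 turn [ 0.0008 -0.0001  0.0376]
[454.3  78.9 176. ] shift [ 0.2452 -0.2514 -0.0882] n 4.6
```

Emit:
{"fn": "move_arm", "kwargs": {"deltas": [[[0,0,-0.012],[0,0,0],0.1],[[0,0,-0.03],[0,0,0],0.1],[[0,0,-0.06],[0,0,0],0.1],[[0,0,-0.088],[0,0,0],0.1],[[0,0,-0.088],[0,0,0],0.1],[[0.2452,-0.2514,-0.088],[0,0,0.0375],0.1],[[0.2452,-0.2514,-0.088],[0,0,0.0375],0.1],[[0.2452,-0.2514,-0.088],[0,0,0.0375],0.1],[[0.2452,-0.2514,-0.088],[0,0,0.0375],0.1],[[0.2452,-0.2514,-0.088],[0,0,0.0375],0.1],[[0.2452,-0.2514,-0.088],[0,0,0.0375],0.1],[[0.2452,-0.2514,-0.088],[0,0,0.0375],0.1],[[0.2452,-0.2514,-0.088],[0,0,0.0375],0.1],[[0.2452,-0.2514,-0.088],[0,0,0.0375],0.1]]}}

```text
time: 64.97
eef_pos: [0.4538, 0.0786, 0.1726]
ee_rot: [-2.308, -2.13, -0.003]
ft_force: [-0.4, 0.5, -0.4]
opening: 0.207
finger_force: 30.0
```

```bash
python3 - <<'E'
from plan import *
o=env.get_obs(); e=C0+rot(CY)@[0,-105]; print(o['ft_force'].round(1),o['opening']*94)
plan([(*e,98),(*e,95)],-4.55)
E
```

```text
[-0.4  0.5 -0.4] 19.414958476425387
t 64.97 at [453.8  78.6 172.6] op 0.207 turn [ 0.0001 -0.0003 -0.0001]
[454.3  78.9  98. ] shift [0.0003 0.0005 0.0932] n 1.2
[454.3  78.9  95. ] shift [0.0003 0.0005 0.0969] n 0.0
```

Emit:
{"fn": "move_arm", "kwargs": {"deltas": [[[0.0003,0.0005,0.03],[0,0,0],0.1],[[0.0003,0.0005,0.055],[0,0,0],0.1],[[0.0003,0.0005,0.075],[0,0,0],0.1],[[0.0003,0.0005,0.085],[0,0,0],0.1],[[0.0003,0.0005,0.092],[0,0,0],0.1],[[0.0003,0.0005,0.0955],[0,0,0],0.1],[[0.0003,0.0005,0.097],[0,0,0],0.1],[[0.0003,0.0005,0.098],[0,0,0],0.1],[[0.0003,0.0005,0.098],[0,0,0],0.1]]}}

```text
time: 66.1
eef_pos: [0.454, 0.0796, 0.0964]
ee_rot: [-2.307, -2.133, -0.003]
ft_force: [-4.8, -0.2, 10.7]
opening: 0.208
finger_force: 30.0
```

Contact at 10.7 N, so it is fully down. I'll release it and retreat clear.

Emit:
{"fn": "move_arm", "kwargs": {"deltas": [[[0,0,0.0004],[0,0,0],0.1],[[0,0,0.0004],[0,0,0],0.35],[[0,0,0.0004],[0,0,0],0.6],[[0,0,0.0004],[0,0,0],0.92],[[0,0,0.0004],[0,0,0],0.92],[[0,0,0.0004],[0,0,0],0.92],[[0,0,0.0004],[0,0,0],0.92],[[0,0,-0.03],[0,0,0],0.92],[[0,0,-0.13],[0,0,0],0.92],[[0,0,-0.13],[0,0,0],0.92],[[0,0,-0.13],[0,0,0],0.92],[[-0.2,0,-0.13],[0,0,0],0.92],[[-0.2,0,-0.13],[0,0,0],0.92],[[-0.2,0,-0.13],[0,0,0],0.92],[[-0.2,0,-0.13],[0,0,0],0.92],[[-0.2,0,-0.13],[0,0,0],0.92]]}}

```text
time: 68.1
eef_pos: [0.44, -0.0792, 0.1966]
ee_rot: [-2.305, -2.13, -0.002]
ft_force: [0.2, 0.2, -0.3]
opening: 0.922
finger_force: 0.0
```

```bash
python3 -W ignore - <<'E'
from m import *
S,DS=pic('side','s30'); T,D=pic('top','t30'); check('top',D,box=(.385,.55,.12,.25))
P=cloud('top',D)*1000; X,Y,Z=P[...,0],P[...,1],P[...,2]; dk=T.max(2)<70
for e in((472,289),(456,80)):
    q=P[dk&(abs(X-e[0])<40)&(abs(Y-e[1])<25)&(Z>62)&(Z<120)]; print(len(q),np.percentile(q,[2,50,98],axis=0).round(1).tolist())
f=lambda I,x,y,w,h:cv2.resize(I[y:y+h,x:x+w],(390,330),interpolation=cv2.INTER_CUBIC)
cv2.imwrite('pics/j30.png',np.hstack([f(T,140,205,130,110),f(S,125,140,130,110)])[:,:,::-1])
E
```

```text
top [514.4 212.8  17.7 515.1 213.2  44.1] 65 z 42.1 slope deg [-1.4  0.5]
top [510.1 147.7  16.2 507.5 147.2  43.7] 65 z 41.8 slope deg [-0.9 -0.4]
top [465.7 216.9  17.4 465.9 216.6  43.6] 68 z 42.2 slope deg [0.1 3. ]
top [459.9 150.9  17.  458.9 152.1  44.1] 67 z 42.4 slope deg [-0.9  1.8]
top [418.5 219.7  17.2 417.6 220.8  44.1] 70 z 42.1 slope deg [0.3 0.6]
top [410.6 156.   17.  411.5 156.3  43.9] 69 z 42.2 slope deg [ 2.6 -2.6]
182 [[447.9, 278.5, 67.1], [481.4, 288.8, 93.0], [497.1, 300.5, 112.1]]
163 [[431.4, 70.0, 69.1], [465.7, 80.9, 92.0], [480.3, 90.9, 112.3]]
```

View pics/j30.png

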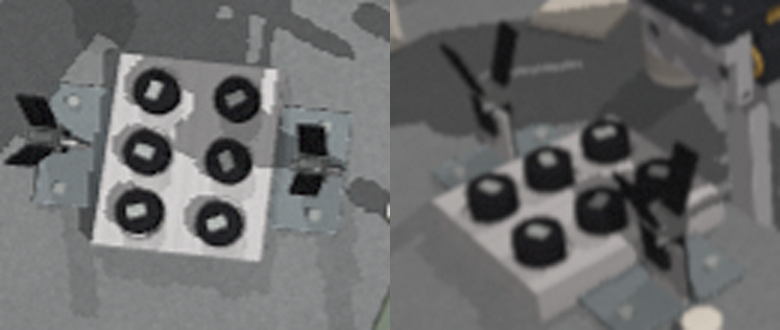

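The crop shows all six mounts flat, and a clamp on each ear, at (40,135) and (310,160). The left one might be twisted, so I'll check its angle.

```bash
python3 -W ignore - <<'E'
from m import *
for f,n in(('t30','top'),('s30','side'),('top23','top'),('side23','side')):
    z=np.load(f'pics/{f}.npz'); P=cloud(n,z['D'])*1000; X,Y,Z=P[...,0],P[...,1],P[...,2]; dk=z['I'].max(2)<75
    for e in((471,289),(455,80)):
        c=[]
        for s in(1,-1):
            q=P[dk&((X-e[0])*s>12)&((X-e[0])*s<35)&(abs(Y-e[1])<22)&(Z>92)&(Z<118)]
            if len(q)>3: c.append(((q.min(0)+q.max(0))/2, len(q),q[:,2].max().round(1)))
        if len(c)==2: d=c[0][0]-c[1][0]; print(f,e,'angle',np.degrees(np.arctan2(d[1],d[0])).round(1),[(a.round(1).tolist(),b,h) for a,b,h in c])
    for e in ((471,289),(455,80)):
        q=P[dk&(abs(X-e[0])<35)&(abs(Y-e[1])<22)&(Z>60)&(Z<118)]
        if len(q)>20: print('   minrect',cv2.minAreaRect(q[:,:2].astype(np.float32)))
E
```

```text
t30 (471, 289) angle -4.1 [([493.6, 288.7, 103.8], 55, np.float64(115.4)), ([451.2, 291.7, 102.8], 42, np.float64(113.3))]
t30 (455, 80) angle -3.0 [([476.8, 80.1, 102.6], 44, np.float64(113.2)), ([436.3, 82.2, 103.5], 38, np.float64(114.2))]
   minrect ((472.52667236328125, 289.3402404785156), (23.571388244628906, 52.38362503051758), 85.12757873535156)
   minrect ((456.7449951171875, 80.77457427978516), (21.888599395751953, 51.37722396850586), 89.42347717285156)
s30 (471, 289) angle -3.9 [([491.5, 286.8, 101.6], 64, np.float64(111.3)), ([449.3, 289.7, 101.9], 41, np.float64(111.5))]
s30 (455, 80) angle -2.9 [([476.4, 78.2, 102.1], 101, np.float64(111.8)), ([433.7, 80.4, 102.6], 53, np.float64(113.1))]
   minrect ((470.3608703613281, 288.8612365722656), (26.289621353149414, 51.60469436645508), 83.905029296875)
   minrect ((455.6224365234375, 79.95230102539062), (26.966310501098633, 53.05744171142578), 86.21774291992188)
top23 (471, 289) angle -3.8 [([492.8, 288.6, 102.6], 50, np.float64(113.0)), ([451.2, 291.3, 103.2], 43, np.float64(113.9))]
   minrect ((472.2410583496094, 290.4320373535156), (21.700252532958984, 51.72762680053711), 85.50484466552734)
side23 (471, 289) angle -1.7 [([491.4, 285.6, 101.6], 64, np.float64(111.0)), ([448.1, 286.9, 102.0], 36, np.float64(111.5))]
   minrect ((470.5058288574219, 288.49871826171875), (26.01470947265625, 53.51310729980469), 86.14290618896484)
```

Both clamps are square to their ears (about -4° and -3°, ears at -4.5°), centred and fully down. I'll hand the job in.

```bash
python3 -c "
from station import env
print(env.close_job())"
```

```text
the job is handed in; nothing more can be done
None
```

The job is handed in, but no verdict came back: by the last camera check, all six mounts sit flat, specimen up, each in its own pocket, and both clamps are fully down, centred and square on the ears, after about 68 s of robot time; the first mount tilted on the pocket rim and had to be re-gripped and reseated.

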